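Check cased bearing races over the polariser viewer

ROBOT

A 6-joint arm with a two-finger parallel gripper is mounted at the origin on a cart in front of the work surface, level with it; the furniture and walls round the work are solid. World frame = base frame: x ahead of the robot, y to its left, z up, the work surface at z = 0. Lengths are in m, angles in rad, forces in N, time in s.
With the tool pointing down it reaches from about 0.375 to 0.825 m from the base axis. Payload 5.5 kg.
Tool frame: the origin (TCP) lies at the very end of the fingers, on their centre line; the grasp point (between the pads) lies 19 mm behind it (ctrl.grasp_offset is the y of the grasp point in the tool frame, in m); y points along the fingers, z is the direction in which the jaws open and shut, and the axes are right-handed (so a half turn about y gives the same grasp; the last joint's range is limited). The gripper opens to 85 mm and grips with 20 to 120 N. Pads are 22 mm wide; open, the fingers measure 114 mm over their backs; the gripper's body (76 mm by 85 mm) begins 54 mm behind the grasp point. The pads swing forward as they close: fully open they stand 13 mm farther back than shut.
Start: joints at [-1.315, 0.314, -0.047, 1.21, 0, 1.571], TCP at [0.152, -0.58, 0.231] pointing down, gripper open.
Joint ranges: [-2.67, 2.67], [-0.69, 1.73], [-1.03, 1.25], [-2.08, 2.16], [-1.42, 1.45], [-3.14, 3.14]. Speed limits (rad/s): [2.39, 2.39, 3.01, 3.14, 3.14, 3.14].

INTERFACE

Orientations are given as a unit quaternion [x, y, z, w].
In Python, from rig import ctrl, vision gives the robot as it stands. The module is installed in compiled form; this text tells all that it offers.
- The arm moves only by the tool step_arm, never from a script. Its argument "targets" is a list of rows, each a list of 3 entries, a list of its own where there are three numbers: the shift along the tool's x, y, z in mm, then the turn, a rotation vector about the tool's x, y, z in rad, then the opening, from 0 (shut) to 1 (fully open). A call has 1 to 20 rows; each row shifts and turns the commanded pose from where the row before left it, along the tool's axes as they then stand; what a row does not reach is not made up. A row lasts 1/10 s, in which the tool goes at most 50 mm and 8.59 degrees, less where a joint would pass 70% of its speed; a pose out of reach is approached as far as the arm can. A call is refused whole if a number of a shift passes 50 or a number of a turn 0.15, either way. A call with a gripper value outside its range is refused whole. The fingers move at their own pace and stop on an object; "newtons" is the grip in N (left out, the last holds). Time passes only in rows, so rows that do not move let the fingers close. It gives the time, the measured TCP pose, the force and the opening at its end, in the units of the state.
- ctrl.sense(): the state, without advancing time (a new reading comes with each control period).
- vision.get_image(name): name is "side" or "top"; returns (picture, depth): 400x640x3 uint8, red, green, blue; 400x640 float32, m along the optical axis (not along the pixel's ray), 0 where there is no reading.
- vision.calibration(name): a dict with "camera_matrix" (3x3 intrinsics, pixels), "distortion" ([k1, k2, p1, p2, k3] as OpenCV has them; the pictures are not rectified), "eye" and "rotation" of the camera in the world. Camera axes: x right, y down, z forward; pixel columns grow to the right and rows downward; lengths in m; the calibration is good to about 2 mm. A picture is of the moment at which its call begins. calibration takes no time and is no camera call.
- ctrl.job_done(): hands the job in, once; it reports no verdict.
Trained networks look in the newest picture that a camera, given by its name, has taken for a name from the list of things; names that differ only in an ending like _2 or _b are one class to them, and where a whole thing is asked for, a point or a joint stands for the part that bears it (a point fixed in the world has none). Each returns a list of dicts, best first, with "p" (0 to 1); they miss things now and then, are a little off and sometimes report something else, mostly with a low value. They report only what shows in the picture. A call takes as long as a camera call.
- vision.masks_of(camera, thing): "mask" (400x640 bool, what is visible of it) and "box" ([left, top, right, bottom] in pixels, round what is visible of it).
The state is a dict: "time": time; "joint_positions": joint angles; "joint_velocities": joint speeds; "tau": joint torques, N m; "tool_pos": TCP position; "tcp_rot": TCP orientation; "contact_force": force on the tool from outside, world axes, zero at the start; "wrist_torque": the same for the moment, N m; "opening": opening from 0.0 (shut) to 1.0 (fully open).
Only numpy, scipy, OpenCV 4.12 (cv2) and the standard library are available. Lean on these libraries where they do the work, as an engineer would, in place of code of your own. Each camera call takes 0.05 s, during which the arm holds its last target. There are 200 camera calls.

TASK

Turn the viewer's polariser ring until its scale reads 60 degrees at the index line and let it go. Then, working from the shortest case on the mat to the longest, hold each case still and level for four seconds at the viewing pose (centred over the ring's window, lengthwise between the two pointer pins and at their height) and lay it gently flat in the tray before taking the next, so that all end up side by side there. When every case is in the tray, turn the ring back to zero, and leave the micrometer, marker and loose race where they are.

Things in the scene. Friction and masses are not known exactly. Their poses are not given: they have to be found in the camera images.
- polariser (a joint): Scale reading of the viewer's polariser ring, in rad: 0 = the zero mark stands at the index line, 1.047 = 60 degrees; range -0.35 to 1.8. Grows as the ring turns counter-clockwise seen from above; stays where it is left (friction about 0.05 Nm, no detents). Ticks every 5 degrees, longer every 10, long and thick at 0, 30, 60, 90; a dot stands just outside the scale beside zero.
- index_line (a point): Middle of the black index line, on a small aluminium block on the viewer's base, beside the graduated flange, on the side nearest the robot (the viewer's -x side).
- ring_grip (a point): On the vertical axis of the polariser ring, half-way up its knurled dark steel grip barrel: 56 mm diameter, top 15 mm above and foot 18 mm below this point, window on top. At its foot is the graduated aluminium flange, 95 mm diameter, that turns with it. This point's x axis turns with the ring and lies along view_point's x at a reading of 60 degrees.
- view_point (a point): The viewing pose: 125 mm above the table, 66 mm above the ring's window, midway between the tips of two pointer pins, at their height. Tips 95 mm either side along this point's x axis, each pin on a 10 mm post at 128 mm, top 136 mm above the table. The fixed grey base is 285 x 115 x 18 mm; its x axis (pin to pin) points away from the robot, yaw varies.
- mat: Thin dark rubber mat, 320 x 240 x 3 mm (x, y), fixed, on which the cases wait. Origin: centre of its underside.
- tray: Shallow aluminium tray, outside 200 x 300 x 12 mm (x, y, z), walls and floor 5 mm thick, fixed, empty at the start; room for three cases side by side along its y axis (pitch 85 mm), their lengths along its x axis. Origin: centre of its underside.
- case1_center (a point): Centre (half-way up) of the shortest (one race) closed flat case: 60 x 46 x 28 mm, grey bottom, clear lid with 1 bearing race under it, x axis along its length, z up; about 88 g. Solid to the grip across the 46 mm width. May be absent (None).
- case2_center (a point): Centre (half-way up) of the two-race closed flat case: 88 x 46 x 28 mm, grey bottom, clear lid with 2 bearing races under it, x axis along its length, z up; about 116 g. Solid to the grip across the 46 mm width. May be absent (None).
- case3_center (a point): Centre (half-way up) of the three-race closed flat case: 116 x 46 x 28 mm, grey bottom, clear lid with 3 bearing races under it, x axis along its length, z up; about 144 g. Solid to the grip across the 46 mm width. May be absent (None).
- case4_center (a point): Centre (half-way up) of the longest (four-race) closed flat case: 144 x 46 x 28 mm, grey bottom, clear lid with 4 bearing races under it, x axis along its length, z up; about 172 g. Solid to the grip across the 46 mm width. May be absent (None).
- micrometer: Bystander: green outside micrometer, 61 x 130 x 16 mm, lying flat. Origin: centre of its underside.
- marker: Bystander: blue marker, 137 mm long, 16 mm thick, lying. Origin: centre of its underside.
- loose_race: Bystander: steel bearing race, 29 mm diameter, 10 mm high. Origin: centre of its underside.

How it is judged:
On the way, in this order (a step that is already met when the one before it is completed fails the run):
1. the polariser ring reads 60 degrees (within 3) at the index line and is let go (value of joint polariser between 0.994838 and 1.09956 rad and contact force between polariser and the fingers below 0.2 N and velocity of joint polariser between -0.02 and 0.02 rad/s), for 0.3 s.
2. the shortest (one race) case is held still at the viewing pose for 3.5 s, the ring still at 60 (horizontal distance between case1_center and view_point below 0.015 m and z of case1_center in the frame of view_point between -0.012 and 0.012 m and angle between case1_center's own z axis and vertical below 0.15 rad and angle between the x axis of case1_center and the x axis of view_point, either way round below 0.17 rad and angle between the x axis of case1_center and the x axis of ring_grip, either way round below 0.22 rad and linear speed of case1 below 0.03 m/s), for 3.5 s.
3. the shortest (one race) case lies flat in the tray, let go (x of case1_center in the frame of tray between -0.095 and 0.095 m and y of case1_center in the frame of tray between -0.14 and 0.14 m and z of case1_center in the frame of tray between 0.012 and 0.026 m and angle between case1_center's own z axis and vertical below 0.08 rad and linear speed of case1 below 0.02 m/s and contact force between case1 and the fingers below 0.2 N), for 0.2 s.
4. the two-race case is held still at the viewing pose for 3.5 s, the ring still at 60 (horizontal distance between case2_center and view_point below 0.015 m and z of case2_center in the frame of view_point between -0.012 and 0.012 m and angle between case2_center's own z axis and vertical below 0.15 rad and angle between the x axis of case2_center and the x axis of view_point, either way round below 0.17 rad and angle between the x axis of case2_center and the x axis of ring_grip, either way round below 0.22 rad and linear speed of case2 below 0.03 m/s), for 3.5 s.
5. the two-race case lies flat in the tray, let go (x of case2_center in the frame of tray between -0.095 and 0.095 m and y of case2_center in the frame of tray between -0.14 and 0.14 m and z of case2_center in the frame of tray between 0.012 and 0.026 m and angle between case2_center's own z axis and vertical below 0.08 rad and linear speed of case2 below 0.02 m/s and contact force between case2 and the fingers below 0.2 N), for 0.2 s.
6. the three-race case is held still at the viewing pose for 3.5 s, the ring still at 60 (horizontal distance between case3_center and view_point below 0.015 m and z of case3_center in the frame of view_point between -0.012 and 0.012 m and angle between case3_center's own z axis and vertical below 0.15 rad and angle between the x axis of case3_center and the x axis of view_point, either way round below 0.17 rad and angle between the x axis of case3_center and the x axis of ring_grip, either way round below 0.22 rad and linear speed of case3 below 0.03 m/s), for 3.5 s.
7. the three-race case lies flat in the tray, let go (x of case3_center in the frame of tray between -0.095 and 0.095 m and y of case3_center in the frame of tray between -0.14 and 0.14 m and z of case3_center in the frame of tray between 0.012 and 0.026 m and angle between case3_center's own z axis and vertical below 0.08 rad and linear speed of case3 below 0.02 m/s and contact force between case3 and the fingers below 0.2 N), for 0.2 s.
8. the longest (four-race) case is held still at the viewing pose for 3.5 s, the ring still at 60 (horizontal distance between case4_center and view_point below 0.015 m and z of case4_center in the frame of view_point between -0.012 and 0.012 m and angle between case4_center's own z axis and vertical below 0.15 rad and angle between the x axis of case4_center and the x axis of view_point, either way round below 0.17 rad and angle between the x axis of case4_center and the x axis of ring_grip, either way round below 0.22 rad and linear speed of case4 below 0.03 m/s), for 3.5 s.
9. the longest (four-race) case lies flat in the tray, let go (x of case4_center in the frame of tray between -0.095 and 0.095 m and y of case4_center in the frame of tray between -0.14 and 0.14 m and z of case4_center in the frame of tray between 0.012 and 0.026 m and angle between case4_center's own z axis and vertical below 0.08 rad and linear speed of case4 below 0.02 m/s and contact force between case4 and the fingers below 0.2 N), for 0.2 s.
10. the polariser ring reads zero (within 3 degrees) and is let go (value of joint polariser between -0.0523599 and 0.0523599 rad and contact force between polariser and the fingers below 0.2 N and velocity of joint polariser between -0.02 and 0.02 rad/s), for 0.3 s.
At the end, for the whole second after the job is handed in: Every case present lies flat on the tray's floor, wholly inside the rim (centre within 95 mm of the tray's centre along x and 140 mm along y, tilt under 0.08 rad), released and at rest; the polariser ring reads zero within 3 degrees and is released (all of step 3 and all of step 5 and all of step 7 and all of step 9 and all of step 10); the robot touches nothing.
It fails at once if the micrometer, marker or loose race is moved more than 30 mm (distance of any of micrometer, marker, loose_race from where it was at the start of the episode above 0.03 m).
It fails at once if a case is dropped or slammed into the tray (over 40 N) (contact force between any of case1, case2, case3, case4 and tray above 40 N).
Of case1, case2, case3, case4 only 2 to 3 are there at a start; the rules pass over those that are not, and their reading is None.
At some moment in a run one of case1, case2, case3, case4 may be knocked a few centimetres aside while the robot is not near it.
It also fails if it takes over 210 s, if anything falls off the work surface, if the arm or the gripper's body presses on something with over 40 N, if the wrist force passes 120 N, or if a joint passes its speed limit or range.

## Working session

There is one attempt and no reset: what is moved stays moved. The work goes in short steps, Python scripts to look and compute and a tool call to move; the robot and the scene stay as the last step left them, time stands still between calls to the robot, and variables do not carry over. Pictures are saved under pics/ and viewed, about 12 in all and at most 16, crops included, and the job is handed in when it is done.

Besides the shell and the picture viewer there is one more tool, called by a JSON object that holds its "op" and its "data", one argument or row to a line. step_arm: Moves the arm, as the interface text tells. Its arguments: {"type":"object","properties":{"targets":{"type":"array","items":{"type":"array"}},"newtons":{"type":"number"}},"required":["targets"]}

```bash
mkdir -p pics
cat > h.py <<'E'
import numpy as np, cv2
from rig import ctrl, vision
from scipy.spatial.transform import Rotation as R
def cal(n):
    c=vision.calibration(n); return np.array(c["camera_matrix"]),np.array(c["distortion"]),np.array(c["eye"]),np.array(c["rotation"])
def pts(n,px,d):
    K,D,e,Rm=cal(n); u=cv2.undistortPoints(np.array(px,float).reshape(-1,1,2),K,D)[:,0]
    c=np.c_[u,np.ones(len(u))]*np.array(d).reshape(-1,1); return c@Rm.T+e
def plane(n,px,z):
    K,D,e,Rm=cal(n); u=cv2.undistortPoints(np.array(px,float).reshape(-1,1,2),K,D)[:,0]
    r=np.c_[u,np.ones(len(u))]@Rm.T; return e+r*((z-e[2])/r[:,2])[:,None]
def proj(n,P):
    K,D,e,Rm=cal(n); return cv2.projectPoints((np.array(P,float).reshape(-1,3)-e)@Rm,np.zeros(3),np.zeros(3),K,D)[0][:,0]
def save(name,img): cv2.imwrite("pics/"+name,cv2.cvtColor(img,cv2.COLOR_RGB2BGR))
E
python3 - <<'E'
from h import *
for n in("top","side"):
    im,d=vision.get_image(n); save(n+"1.png",im); np.save(n+".npy",d); K,D,e,Rm=cal(n); print(n,K.round(1).tolist(),e,Rm.round(3).tolist(),D)
    for t in["polariser","index_line","mat","tray","case1_center","case2_center","case3_center","case4_center","micrometer","marker","loose_race"]:
        try:
            for r in vision.masks_of(n,t)[:2]:
                m=r["mask"]; ok=m&(d>0); v,u=np.nonzero(ok)
                if len(u)==0: continue
                P=pts(n,np.c_[u,v],d[ok]); zt=np.percentile(P[:,2],95)
                T=P[abs(P[:,2]-np.median(P[:,2]))<.006]; q=cv2.minAreaRect((T[:,:2]*1000).astype(np.float32))
                print(n,t,round(r["p"],2),r["box"],len(u),"zt",zt.round(4),"zmed",np.median(P[:,2]).round(4),np.round(q[0],1),np.round(q[1],1),round(q[2],1))
        except Exception as ex: print(n,t,ex)
print(ctrl.sense(),ctrl.grasp_offset)
E
```

```text
top [[374.8, 0.0, 320.1], [0.0, 374.8, 199.2], [0.0, 0.0, 1.0]] [ 0.51322914 -0.03520021  0.9545547 ] [0.708, -0.706, 0.015, -0.013] [0.00642806 0.         0.         0.         0.        ]
top polariser matmul: Input operand 1 has a mismatch in its core dimension 0, with gufunc signature (n?,k),(k,m?)->(n?,m?) (size 4 is different from 3)
top index_line matmul: Input operand 1 has a mismatch in its core dimension 0, with gufunc signature (n?,k),(k,m?)->(n?,m?) (size 4 is different from 3)
top mat matmul: Input operand 1 has a mismatch in its core dimension 0, with gufunc signature (n?,k),(k,m?)->(n?,m?) (size 4 is different from 3)
top tray matmul: Input operand 1 has a mismatch in its core dimension 0, with gufunc signature (n?,k),(k,m?)->(n?,m?) (size 4 is different from 3)
top case1_center matmul: Input operand 1 has a mismatch in its core dimension 0, with gufunc signature (n?,k),(k,m?)->(n?,m?) (size 4 is different from 3)
top case3_center matmul: Input operand 1 has a mismatch in its core dimension 0, with gufunc signature (n?,k),(k,m?)->(n?,m?) (size 4 is different from 3)
to
[... 2019 characters left out ...]
nt from 3)
{'time': 1.2, 'joint_positions': array([-1.31499270e+00,  3.13515133e-01, -4.71535290e-02,  1.21017786e+00,
       -3.31545432e-06,  1.57082085e+00]), 'joint_velocities': array([ 0.00083004, -0.00042522, -0.00030271,  0.00045935, -0.00130614,
       -0.00139758]), 'tau': array([ 1.80719573e-03, -5.39475024e+01,  3.40047348e+01,  1.79633680e-03,
        1.64149662e-05,  3.04768744e-08]), 'tool_pos': array([ 0.15180659, -0.58045303,  0.23126691]), 'tcp_rot': array([-0.09018868,  0.70134948, -0.70131458,  0.09018183]), 'contact_force': array([-0.41823401, -0.29922785,  1.67406844]), 'wrist_torque': array([-0.03242233, -0.01284019,  0.01882018]), 'opening': 0.9981384556421877} -0.0187
```

```bash
sed -i 's/np.array(c\["rotation"\])$/R.from_quat(c["rotation"]).as_matrix()/' h.py
cat >> h.py <<'E'
def find(n,things,d,k=2):
    for t in things:
        for r in vision.masks_of(n,t)[:k]:
            m=r["mask"]; ok=m&(d>0); v,u=np.nonzero(ok)
            if len(u)==0: continue
            P=pts(n,np.c_[u,v],d[ok])
            T=P[abs(P[:,2]-np.median(P[:,2]))<.006]; q=cv2.minAreaRect((T[:,:2]*1000).astype(np.float32))
            print(n,t,round(r["p"],2),np.round(r["box"]).tolist(),len(u),"zmed",np.median(P[:,2]).round(4),np.round(q[0],1),np.round(q[1],1),round(q[2],1))
E
python3 - <<'E'
from h import *
for n in("top","side"):
    im,d=vision.get_image(n); save(n+"1.png",im)
    find(n,["polariser","index_line","mat","tray","case1_center","case2_center","case3_center","case4_center"]+(["micrometer","marker","loose_race"] if n=="top" else []),d)
    if n=="top": save("topz.png",cv2.resize(im,(800,500),interpolation=cv2.INTER_CUBIC))
E
```

```text
top polariser 0.86 [302.0, 186.0, 335.0, 224.0] 1117 zmed 0.0272 [540.4 -27. ] [89.6 92. ] 0.1
top index_line 0.72 [281.0, 143.0, 350.0, 263.0] 5266 zmed 0.0186 [539.2 -27.2] [114.8 284.7] 78.7
top mat 0.84 [364.0, 158.0, 466.0, 286.0] 9192 zmed 0.0028 [ 493.1 -274.3] [322.8 241.3] 0.4
top mat 0.72 [128.0, 152.0, 255.0, 240.0] 9402 zmed 0.0051 [559.6 286.6] [302.6 200.9] 85.0
top tray 0.64 [128.0, 153.0, 257.0, 239.0] 9630 zmed 0.0052 [561.  287.8] [308.7 206.5] 84.4
top case1_center 0.92 [384.0, 241.0, 403.0, 264.0] 505 zmed 0.0305 [ 421.5 -218.3] [44.4 57.3] 88.4
top case3_center 0.93 [421.0, 170.0, 444.0, 217.0] 927 zmed 0.0301 [ 568.7 -324.5] [113.5  45.9] 5.2
top case3_center 0.59 [282.0, 146.0, 349.0, 262.0] 5128 zmed 0.0186 [539.2 -27.2] [114.8 284.3] 78.8
top case4_center 0.65 [299.0, 109.0, 305.0, 121.0] 33 zmed 0.0058 [771.9   7.7] [21.2 13.6] 42.4
top case4_center 0.56 [422.0, 226.0, 450.0, 286.0] 1153 zmed 0.0304 [ 412.9 -331.7] [ 44.3 140.8] 84.4
top micrometer 0.56 [329.0, 92.0, 376.0, 127.0] 391 zmed 0.0107 [ 780.5 -126.4] [ 57.3 123.3] 24.5
top marker 0.65 [220.0, 280
[... 456 characters left out ...]
ndex_line 0.71 [243.0, 186.0, 357.0, 249.0] 2988 zmed 0.0197 [544.8 -29.2] [122.9 282.9] 78.3
side mat 0.83 [207.0, 256.0, 368.0, 322.0] 5332 zmed 0.0038 [ 499.5 -270. ] [254.3 323.3] 89.7
side case1_center 0.85 [239.0, 259.0, 265.0, 279.0] 460 zmed 0.0292 [ 425.3 -222.1] [45.6 58.2] 85.7
side case1_center 0.47 [245.0, 186.0, 357.0, 251.0] 3037 zmed 0.0197 [544.5 -29.1] [122.9 283.4] 78.3
side case2_center 0.18 [243.0, 185.0, 356.0, 251.0] 2952 zmed 0.0197 [544.8 -29.2] [122.9 282.9] 78.3
side case3_center 0.76 [297.0, 276.0, 351.0, 305.0] 1119 zmed 0.0299 [ 572.1 -326.1] [112.9  48.1] 5.8
side case4_center 0.69 [213.0, 281.0, 284.0, 308.0] 1497 zmed 0.0301 [ 416.7 -332.6] [ 50.2 141.6] 83.1
```

View pics/topz.png

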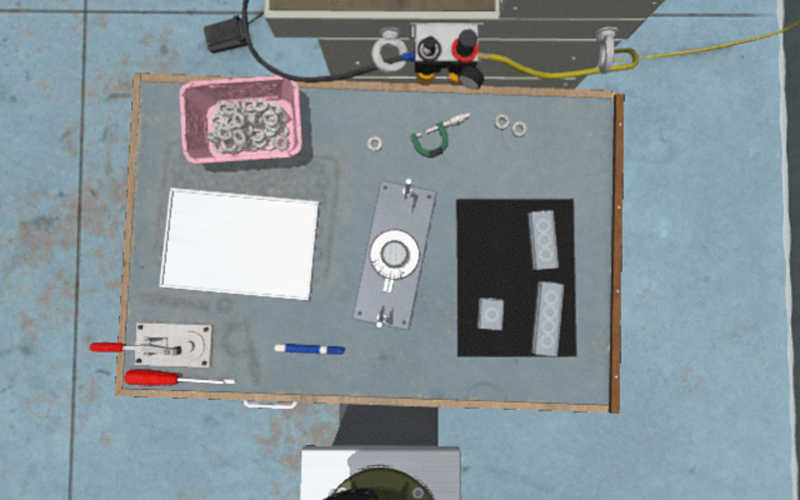

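View pics/side1.png

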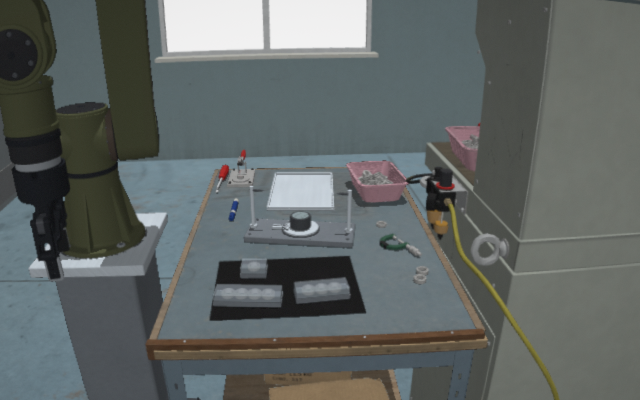

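```bash
cat >> h.py <<'E'
def ringview(nm,c,yaw,N=6,z=.026):
    im=np.mean([vision.get_image("top")[0].astype(np.float32) for _ in range(N)],0)
    a=np.radians(np.arange(-180,181,.5)); r=np.arange(.026,.066,.0002)
    A,Rr=np.meshgrid(a,r); X=c[0]+Rr*np.cos(A+yaw); Y=c[1]+Rr*np.sin(A+yaw)
    p=proj("top",np.c_[X.ravel(),Y.ravel(),np.full(X.size,z)]).astype(np.float32).reshape(*X.shape,2)
    pol=cv2.remap(im,p[...,0],p[...,1],cv2.INTER_CUBIC)
    u,v=proj("top",[[c[0],c[1],z]])[0]; M=np.float32([[12,0,300-12*u],[0,12,300-12*v]])
    crop=cv2.warpAffine(im,M,(600,600),flags=cv2.INTER_CUBIC)
    save(nm+"_crop.png",np.clip(crop,0,255).astype(np.uint8)); save(nm+"_pol.png",np.clip(pol,0,255).astype(np.uint8)[::-1])
    return im,pol
E
python3 - <<'E'
from h import *
im,d=vision.get_image("top")
rs=vision.masks_of("top","polariser"); m=rs[0]["mask"]; v,u=np.nonzero(m&(d>0)); P=pts("top",np.c_[u,v],d[v,u])
b=P[P[:,2]>.05]; f=P[(P[:,2]>.022)&(P[:,2]<.033)]
for q in(b,f): print(len(q),q[:,2].mean(),cv2.minEnclosingCircle((q[:,:2]*1000).astype(np.float32)))
rs=vision.masks_of("top","view_point") if 0 else 0
# base rect
r=vision.masks_of("top","index_line")[0]["mask"]; v,u=np.nonzero(r&(d>0)); P=pts("top",np.c_[u,v],d[v,u]); B=P[(P[:,2]>.012)&(P[:,2]<.035)]
print(cv2.minAreaRect((B[:,:2]*1000).astype(np.float32)))
# posts/pins: high points
v,u=np.nonzero(d>0); P=pts("top",np.c_[u,v],d[v,u]); s=(P[:,2]>.1)&(P[:,2]<.15)&(abs(P[:,0]-.54)<.17)&(abs(P[:,1]+.03)<.1)
print((P[s]*1000).round(0).tolist())
ringview("r1",(.540,-.0272),np.radians(-11.3))
E
```

```text
409 0.05882842910108414 ((539.2658081054688, -27.013792037963867), 27.708463668823242)
636 0.025873121348840306 ((539.2310180664062, -26.99797248840332), 46.13449478149414)
((539.201171875, -27.200576782226562), (114.79515838623047, 284.8679504394531), 78.76854705810547)
[[669.0, -51.0, 134.0], [669.0, -53.0, 136.0], [668.0, -48.0, 132.0], [667.0, -51.0, 135.0], [667.0, -53.0, 133.0], [667.0, -55.0, 135.0], [665.0, -48.0, 135.0], [665.0, -51.0, 133.0], [665.0, -53.0, 135.0], [665.0, -55.0, 135.0], [662.0, -48.0, 138.0], [662.0, -51.0, 136.0], [662.0, -53.0, 136.0], [662.0, -55.0, 137.0], [662.0, -49.0, 125.0], [661.0, -51.0, 133.0], [660.0, -53.0, 135.0], [661.0, -55.0, 132.0], [659.0, -49.0, 129.0], [659.0, -51.0, 129.0], [660.0, -53.0, 127.0], [661.0, -55.0, 118.0], [658.0, -49.0, 126.0], [657.0, -51.0, 128.0], [658.0, -53.0, 126.0], [662.0, -56.0, 103.0], [655.0, -49.0, 130.0], [655.0, -51.0, 126.0], [655.0, -53.0, 127.0], [653.0, -49.0, 124.0], [652.0, -51.0, 130.0], [653.0, -53.0, 126.0], [650.0, -46.0, 129.0], [650.0, -49.0, 132.0], [650.0, -51.0, 130.0], [651.0, -53.0, 126.0],
[... 809 characters left out ...]
 [425.0, -1.0, 128.0], [425.0, -3.0, 129.0], [425.0, -5.0, 128.0], [425.0, -8.0, 128.0], [423.0, -1.0, 126.0], [423.0, -3.0, 128.0], [423.0, -5.0, 129.0], [422.0, -7.0, 122.0], [421.0, -1.0, 126.0], [421.0, -3.0, 126.0], [421.0, -5.0, 127.0], [419.0, -1.0, 128.0], [419.0, -3.0, 129.0], [419.0, -5.0, 127.0], [416.0, -7.0, 104.0], [417.0, 1.0, 135.0], [418.0, -1.0, 138.0], [417.0, -3.0, 133.0], [417.0, -6.0, 136.0], [414.0, -7.0, 110.0], [415.0, 1.0, 135.0], [415.0, -1.0, 135.0], [415.0, -4.0, 137.0], [415.0, -6.0, 136.0], [413.0, 1.0, 138.0], [413.0, -1.0, 135.0], [413.0, -3.0, 135.0], [413.0, -6.0, 137.0], [411.0, 1.0, 137.0], [411.0, -1.0, 138.0], [411.0, -4.0, 136.0], [411.0, -6.0, 135.0]]
```

View pics/r1_crop.png

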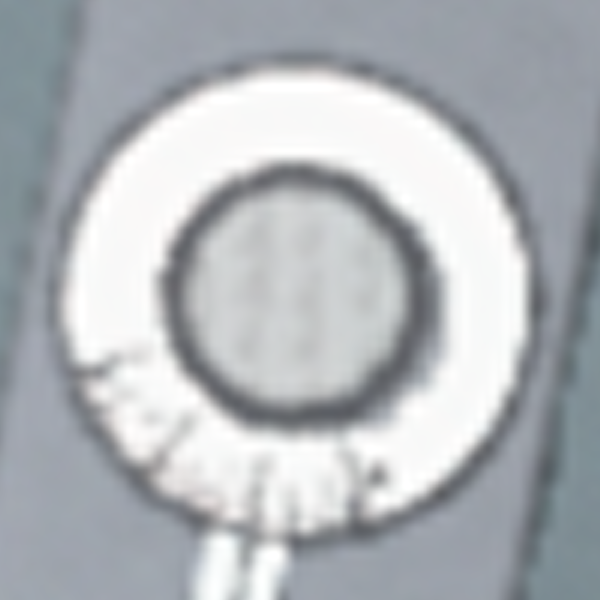

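View pics/r1_pol.png

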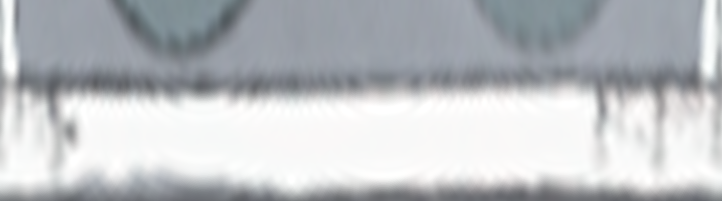

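```bash
cat >> h.py <<'E'
def reading(nm="x",c=(.5392,-.0271),yaw=np.radians(-11.2),N=6):
    # global fit of tick positions: darkness of annulus r 34..46 vs angle
    im,pol=ringview(nm,c,yaw,N)
    g=pol.mean(2); r=np.arange(.026,.066,.0002); a=np.arange(-180,181,.5)
    s=255-g[(r>.036)&(r<.0455)].mean(0); s=s[:-1]
    best=[]
    for th in np.arange(-25,110,.25):
        m=np.zeros(720)
        for k in range(0,91,5):
            w,h=(1.6,1) if k%30==0 else ((.9,.5) if k%10==0 else (.9,.3))
            dd=(a[:-1]-(180+th-k)+180)%360-180; m+=h*np.exp(-.5*(dd/w)**2)
        best.append((np.corrcoef(m,np.clip(s,0,90))[0,1],th))
    best.sort(reverse=True); print("reading",best[:4])
    for k in(0,30,60,90):
        x=(180+best[0][1]-k); dd=(a[:-1]-x+180)%360-180; w=abs(dd)<4; q=np.clip(s[w]-np.median(s[w]),0,None); print(k,round(best[0][1]+(q*dd[w]).sum()/max(q.sum(),1e-6),2),end="; ")
    print()
E
python3 - <<'E'
from h import *
reading("r2")
from scipy.spatial.transform import Rotation as R
s=ctrl.sense(); print(s["time"],s["tool_pos"],R.from_quat(s["tcp_rot"]).as_matrix().round(3).tolist())
E
```

```text
Traceback (most recent call last):
  File "h.py", line 43, in reading
    dd=(a[:-1]-(180+th-k)+180)%360-180; m+=h*np.exp(-.5*(dd/w)**2)
                                        ^^^^^^^^^^^^^^^^^^^^^^^^^^
ValueError: operands could not be broadcast together with shapes (720,) (721,) (720,)
```

```bash
sed -i 's/a\[:-1\]/a[:720]/g; s/s=s\[:-1\]/s=s[:720]/' h.py
python3 - <<'E'
from h import *
reading("r2")
s=ctrl.sense(); print(s["time"],s["tool_pos"],R.from_quat(s["tcp_rot"]).as_matrix().round(3).tolist())
E
```

```text
reading [(np.float64(0.8167566992033881), np.float64(29.0)), (np.float64(0.8150518717931104), np.float64(29.25)), (np.float64(0.8140623174631323), np.float64(28.75)), (np.float64(0.8088696592312378), np.float64(29.5))]
0 27.45; 30 28.63; 60 29.06; 90 29.44; 
3.3 [ 0.15180789 -0.58048689  0.23130884] [[-0.967, 0.0, 0.253], [-0.253, -0.0, -0.967], [0.0, -1.0, 0.0]]
```

{"op": "step_arm", "data": {
  "targets": [
    [[-36.7,0,-31.2],[0,0,0],0.9],
    [[-36.7,0,-31.2],[0,0,0],0.9],
    [[-36.7,0,-31.2],[0,0,0],0.9],
    [[-36.7,0,-31.2],[0,0,0],0.9],
    [[-36.7,0,-31.2],[0,0,0],0.9],
    [[-36.7,0,-31.2],[0,0,0],0.9],
    [[-36.7,0,-31.2],[0,0,0],0.9],
    [[-36.7,0,-31.2],[0,0,0],0.9],
    [[-36.7,0,-31.2],[0,0,0],0.9],
    [[-36.7,0,-31.2],[0,0,0],0.9],
    [[-36.7,0,-31.2],[0,0,0],0.9],
    [[-36.7,0,-31.2],[0,0,0],0.9],
    [[-36.7,0,-31.2],[0,0,0],0.9],
    [[-36.7,0,-31.2],[0,0,0],0.9],
    [[0,0,0],[0,0.15,0],0.9],
    [[0,0,0],[0,0.15,0],0.9],
    [[0,0,0],[0,0.15,0],0.9],
    [[0,0,0],[0,0,0],0.9],
    [[0,0,0],[0,0,0],0.9]
  ]
}}

```text
time: 5.2
tool_pos: [0.5332, -0.0648, 0.2313]
tcp_rot: [0.05, 0.717, -0.694, -0.049]
contact_force: [0.4, -0.7, 0.4]
opening: 0.9
```

```bash
cat >> h.py <<'E'
def to(goal=None,yaw=None):
    """shift in tool axes (mm) and turn about tool y (rad) to reach goal TCP / tool-z yaw (deg)"""
    s=ctrl.sense(); Rm=R.from_quat(s["tcp_rot"]).as_matrix(); p=np.array(s["tool_pos"])
    cy=np.degrees(np.arctan2(Rm[1,2],Rm[0,2]))
    print("t",round(s["time"],2),"tcp",(p*1000).round(1),"zyaw",round(cy,2),"tilt",np.degrees(np.arccos(-Rm[2,1])).round(2),"op",round(s["opening"],3),"F",np.round(s["contact_force"],1),"q",np.round(s["joint_positions"],2))
    if goal is not None:
        sh=Rm.T@(np.array(goal)-p)*1000; n=int(np.ceil(np.linalg.norm(sh)/48)); print(" shift",sh.round(1),"rows",n,"each",(sh/n).round(2))
    if yaw is not None:
        dy=(cy-yaw+90)%180-90
        for t in(dy,dy-180*np.sign(dy)): n=int(np.ceil(abs(np.radians(t))/.148)); print(" turn y",np.radians(t).round(4),"rows",n,"each",(np.radians(t)/max(n,1)).round(4))
E
python3 - <<'E'
from h import *
to((.5392,-.0271,.030),-101.2)
E
```

```text
t 5.2 tcp [533.2 -64.8 231.3] zyaw -98.02 tilt 1.86 op 0.9 F [ 0.4 -0.7  0.4] q [-0.14  0.2  -0.2   1.18  0.03  3.14]
 shift [ -0.9 202.4 -31.7] rows 5 each [-0.18 40.49 -6.33]
 turn y 0.0554 rows 1 each 0.0554
 turn y -3.0861 rows 21 each -0.147
```

{"op": "step_arm", "data": {
  "targets": [
    [[0,0,0],[0,-0.15,0],0.9],
    [[0,0,0],[0,-0.15,0],0.9],
    [[0,0,0],[0,0,0],0.9],
    [[0,0,0],[0,0,0],0.9]
  ]
}}

```text
time: 5.6
tool_pos: [0.5333, -0.0636, 0.2313]
tcp_rot: [-0.054, 0.716, -0.694, 0.058]
contact_force: [-0.2, -0.1, -0.0]
opening: 0.9
```

Run:
```python
from h import *
to((.5392,-.0271,.130),-81)
s=ctrl.sense();Rm=R.from_quat(s["tcp_rot"]).as_matrix();print(Rm.round(4)); print((R.from_matrix(Rm.T)*R.from_euler('z',0)).as_rotvec())
D=R.from_euler('z',np.radians(-81-90)).as_matrix()@np.array([[1,0,0],[0,0,1],[0,-1,0]]).astype(float);print(D.round(3),R.from_matrix(Rm.T@D).as_rotvec().round(4))
```

```text
t 5.6 tcp [533.3 -63.6 231.3] zyaw -80.9 tilt 1.86 op 0.9 F [-0.2 -0.1 -0. ] q [-0.14  0.2  -0.2   1.18  0.03  2.84]
 shift [-10.7 102.5 -32. ] rows 3 each [ -3.56  34.16 -10.66]
 turn y 0.0018 rows 1 each 0.0018
 turn y -3.1398 rows 22 each -0.1427
[[-0.9874  0.0037  0.1581]
 [-0.1579  0.0322 -0.9869]
 [-0.0087 -0.9995 -0.0312]]
[ 0.16317939 -2.16970207  2.10158827]
[[-0.988  0.     0.156]
 [-0.156  0.    -0.988]
 [ 0.    -1.     0.   ]] [ 0.0312  0.0016 -0.0087]
```

```bash
cat >> h.py <<'E'
def to(goal=None,yaw=None):
    s=ctrl.sense(); Rm=R.from_quat(s["tcp_rot"]).as_matrix(); p=np.array(s["tool_pos"])
    cy=np.degrees(np.arctan2(Rm[1,2],Rm[0,2]))
    D=R.from_euler('z',np.radians(cy-90+180)).as_matrix()@np.array([[1,0,0],[0,0,-1],[0,1,0.]])
    D=R.from_euler('z',np.radians(cy-90)+np.pi*2).as_matrix()@np.array([[1,0,0],[0,0,1],[0,-1,0.]])
    if np.trace(Rm.T@D)<2: raise SystemExit("frame")
    print("t",round(s["time"],2),"tcp",(p*1000).round(1),"zyaw",round(cy,2),"op",round(s["opening"],3),"F",np.round(s["contact_force"],1),"q",np.round(s["joint_positions"],2))
    print(" level turn",R.from_matrix(Rm.T@D).as_rotvec().round(4))
    if goal is not None:
        sh=D.T@(np.array(goal)-p)*1000; n=int(np.ceil(np.linalg.norm(sh)/48)); print(" shift",sh.round(1),"rows",n,"each",(sh/n).round(2))
    if yaw is not None:
        dy=np.radians((cy-yaw+180)%360-180); n=int(np.ceil(abs(dy)/.148)); print(" turn y",dy.round(4),"rows",n,"each",(dy/max(n,1)).round(4))
E
python3 - <<'E'
from h import *
to((.5392,-.0271,.030),-81)
E
```

```text
t 5.6 tcp [533.3 -63.6 231.3] zyaw -80.9 op 0.9 F [-0.2 -0.1 -0. ] q [-0.14  0.2  -0.2   1.18  0.03  2.84]
 level turn [ 0.0312 -0.0001 -0.0087]
 shift [-11.6 201.3 -35.1] rows 5 each [-2.32 40.27 -7.03]
 turn y 0.0018 rows 1 each 0.0018
```

Level, shift horizontally, settle, then recheck before descending.

{"op": "step_arm", "data": {
  "targets": [
    [[0,0,0],[0.031,0,-0.009],0.9],
    [[-11.6,0,-35.1],[0,0,0],0.9],
    [[0,40,0],[0,0,0],0.9],
    [[0,40,0],[0,0,0],0.9],
    [[0,0,0],[0,0,0],0.9],
    [[0,0,0],[0,0,0],0.9]
  ]
}}

```text
time: 6.2
tool_pos: [0.5385, -0.0274, 0.1515]
tcp_rot: [-0.057, 0.705, -0.705, 0.056]
contact_force: [0.4, -0.6, 0.5]
opening: 0.903
```

Run:
```python
from h import *
to((.5392,-.0271,.030),-81)
```

```text
t 6.2 tcp [538.5 -27.4 151.5] zyaw -80.83 op 0.903 F [ 0.4 -0.6  0.5] q [-0.05  0.25 -0.32  1.    0.    2.93]
 level turn [0.0005 0.     0.0019]
 shift [ -0.7 121.5  -0.2] rows 3 each [-0.24 40.51 -0.07]
 turn y 0.003 rows 1 each 0.003
```

Descend, grip, turn CCW 31°, settle.

{"op": "step_arm", "data": {
  "targets": [
    [[-0.7,40,0],[0,0,0],0.9],
    [[0,40,0],[0,0,0],0.9],
    [[0,25,0],[0,0,0],0.9],
    [[0,16.5,0],[0,0,0],0.9],
    [[0,0,0],[0,0,0],0.9],
    [[0,0,0],[0,0,0],0.5],
    [[0,0,0],[0,0,0],0.5],
    [[0,0,0],[0,0,0],0.5],
    [[0,0,0],[0,0,0],0.5],
    [[0,0,0],[0,0,0],0.5],
    [[0,0,0],[0,0,0],0.5],
    [[0,0,0],[0,0,0],0.5]
  ],
  "newtons": 40
}}

```text
time: 7.4
tool_pos: [0.5417, -0.0264, 0.0326]
tcp_rot: [-0.056, 0.706, -0.704, 0.058]
contact_force: [-1.6, 4.0, 5.1]
opening: 0.642
```

{"op": "step_arm", "data": {
  "targets": [
    [[0,0,0],[0,-0.054,0],0.5],
    [[0,0,0],[0,-0.054,0],0.5],
    [[0,0,0],[0,-0.054,0],0.5],
    [[0,0,0],[0,-0.054,0],0.5],
    [[0,0,0],[0,-0.054,0],0.5],
    [[0,0,0],[0,-0.054,0],0.5],
    [[0,0,0],[0,-0.054,0],0.5],
    [[0,0,0],[0,-0.054,0],0.5],
    [[0,0,0],[0,-0.054,0],0.5],
    [[0,0,0],[0,-0.054,0],0.5],
    [[0,0,0],[0,0,0],0.5],
    [[0,0,0],[0,0,0],0.5],
    [[0,0,0],[0,0,0],0.5]
  ]
}}

```text
time: 8.7
tool_pos: [0.5417, -0.0264, 0.0326]
tcp_rot: [-0.242, 0.664, -0.664, 0.245]
contact_force: [-0.9, 3.9, 6.4]
opening: 0.646
```

{"op": "step_arm", "data": {
  "targets": [
    [[0,0,0],[0,0,0],0.9],
    [[0,0,0],[0,0,0],0.9],
    [[0,0,0],[0,0,0],0.9],
    [[0,0,0],[0,0,0],0.9],
    [[0,0,0],[0,0,0],0.9]
  ]
}}

```text
time: 9.2
tool_pos: [0.5397, -0.0277, 0.0298]
tcp_rot: [-0.243, 0.664, -0.664, 0.243]
contact_force: [-0.4, 0.1, -0.4]
opening: 0.902
```

Run:
```python
from h import *
to((.5392,-.0271,.181),-81)
```

```text
t 9.2 tcp [539.7 -27.7  29.8] zyaw -49.83 op 0.902 F [-0.4  0.1 -0.4] q [-0.05  0.37 -0.47  0.74 -0.    2.39]
 level turn [0.0002 0.     0.0003]
 shift [   0.  -151.2   -0.7] rows 4 each [  0.   -37.8   -0.19]
 turn y 0.5441 rows 4 each 0.136
```

{"op": "step_arm", "data": {
  "targets": [
    [[0,-50,0],[0,0,0],0.9],
    [[0,-50,0],[0,0,0],0.9],
    [[0,-50,0],[0,0,0],0.9],
    [[0,-50,0],[0,0,0],0.9],
    [[37.4,0,-1.5],[0,0,0],0.9],
    [[37.4,0,-1.5],[0,0,0],0.9],
    [[37.4,0,-1.5],[0,0,0],0.9],
    [[37.4,0,-1.5],[0,0,0],0.9],
    [[0,0,0],[0,-0.15,0],0.9],
    [[0,0,0],[0,-0.15,0],0.9],
    [[0,0,0],[0,-0.15,0],0.9],
    [[0,0,0],[0,-0.15,0],0.9],
    [[0,0,0],[0,-0.15,0],0.9],
    [[0,0,0],[0,-0.15,0],0.9],
    [[0,0,0],[0,-0.15,0],0.9],
    [[0,0,0],[0,-0.15,0],0.9],
    [[0,0,0],[0,-0.15,0],0.9],
    [[0,0,0],[0,-0.15,0],0.9],
    [[0,0,0],[0,-0.15,0],0.9],
    [[0,0,0],[0,-0.15,0],0.9]
  ]
}}

```text
time: 11.2
tool_pos: [0.4214, -0.1195, 0.2298]
tcp_rot: [0.672, -0.221, 0.22, -0.672]
contact_force: [-0.9, -0.1, -0.4]
opening: 0.9
```

{"op": "step_arm", "data": {
  "targets": [
    [[0,0,0],[0,-0.15,0],0.9],
    [[0,0,0],[0,-0.15,0],0.9],
    [[0,0,0],[0,-0.15,0],0.9],
    [[0,0,0],[0,-0.15,0],0.9],
    [[0,0,0],[0,0,0],0.9],
    [[0,0,0],[0,0,0],0.9]
  ]
}}

```text
time: 11.8
tool_pos: [0.4215, -0.1195, 0.2298]
tcp_rot: [-0.707, 0.016, -0.015, 0.707]
contact_force: [-0.2, -0.0, 0.5]
opening: 0.902
```

Run:
```python
from h import *
to((.4215,-.2183,.10),88.4)
reading("r3")
im,d=vision.get_image("top"); find("top",["case1_center","polariser"],d,1)
save("top3.png",cv2.resize(im,(800,500)))
```

```text
t 11.8 tcp [ 421.5 -119.5  229.8] zyaw 87.49 op 0.902 F [-0.2 -0.   0.5] q [-0.28  0.01 -0.41  1.15 -0.   -0.23]
 level turn [-0.0001  0.     -0.0004]
 shift [  4.3 129.8 -98.7] rows 4 each [  1.08  32.45 -24.68]
 turn y -0.0159 rows 1 each -0.0159
reading [(np.float64(0.7690940753260815), np.float64(59.5)), (np.float64(0.7679831423928413), np.float64(59.25)), (np.float64(0.7668321871259567), np.float64(59.75)), (np.float64(0.7635921750736939), np.float64(59.0))]
0 60.5; 30 58.48; 60 58.53; 90 59.29; 
top case1_center 0.62 [385.0, 240.0, 405.0, 254.0] 244 zmed 0.0306 [ 432.7 -217.9] [40.  34.2] 89.6
top polariser 0.89 [300.0, 187.0, 336.0, 226.0] 1104 zmed 0.0271 [538.4 -27.2] [91.2 91.1] 63.6
```

View pics/r3_crop.png

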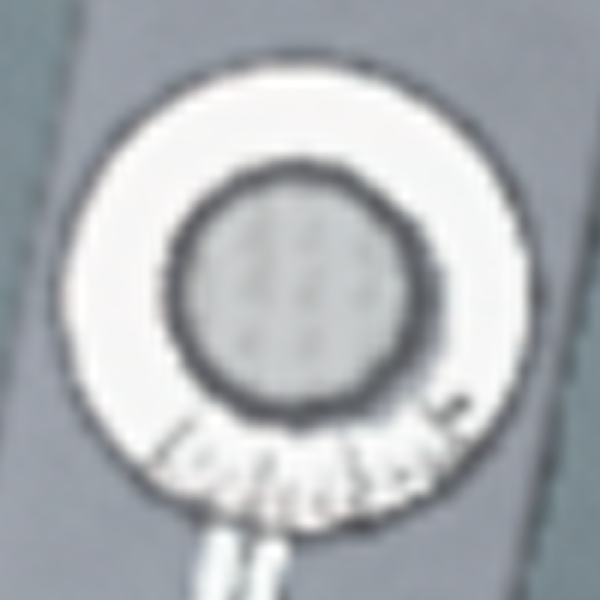

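{"op": "step_arm", "data": {
  "targets": [
    [[0,0,0],[0,-0.016,0],0.9],
    [[1.4,0,-49.4],[0,0,0],0.9],
    [[1.4,0,-49.4],[0,0,0],0.9],
    [[0,50,0],[0,0,0],0.9],
    [[0,50,0],[0,0,0],0.9],
    [[0,50,0],[0,0,0],0.9],
    [[0,40,0],[0,0,0],0.9],
    [[0,20,0],[0,0,0],0.9],
    [[0,11,0],[0,0,0],0.9],
    [[0,0,0],[0,0,0],0.9],
    [[0,0,0],[0,0,0],0.4],
    [[0,0,0],[0,0,0],0.4],
    [[0,0,0],[0,0,0],0.4],
    [[0,0,0],[0,0,0],0.4],
    [[0,0,0],[0,0,0],0.4],
    [[0,0,0],[0,0,0],0.4],
    [[0,0,0],[0,0,0],0.4]
  ],
  "newtons": 40
}}

```text
time: 13.95
tool_pos: [0.4235, -0.2191, 0.0106]
tcp_rot: [0.708, -0.008, 0.01, -0.707]
contact_force: [-1.7, -0.2, 6.4]
opening: 0.528
```

Run:
```python
from h import *
to((.5392,-.0271,.26),78.8)
```

```text
t 13.95 tcp [ 423.5 -219.1   10.6] zyaw 88.61 op 0.528 F [-1.7 -0.2  6.4] q [-0.48  0.29 -0.64  0.64 -0.   -0.45]
 level turn [0.0014 0.     0.0028]
 shift [ 111.1 -249.4  194.7] rows 7 each [ 15.87 -35.63  27.82]
 turn y 0.1713 rows 2 each 0.0856
```

{"op": "step_arm", "data": {
  "targets": [
    [[0,-10,0],[0,0,0],0.4],
    [[0,-20,0],[0,0,0],0.4],
    [[0,-40,0],[0,0,0],0.4],
    [[0,-40,0],[0,0,0],0.4],
    [[0,-40,0],[0,0,0],0.4],
    [[0,-40,0],[0,0,0],0.4],
    [[0,0,0],[0,0.085,0],0.4],
    [[0,0,0],[0,0.085,0],0.4],
    [[0,0,0],[0,0,0],0.4],
    [[0,0,0],[0,0,0],0.4]
  ]
}}

```text
time: 14.95
tool_pos: [0.4219, -0.2182, 0.1994]
tcp_rot: [0.704, -0.068, 0.068, -0.704]
contact_force: [-0.1, 0.3, -0.4]
opening: 0.533
```

Run:
```python
from h import *
to((.5392,-.0271,.1186),78.8)
im,d=vision.get_image("side"); save("s4.png",im[100:300,150:450].repeat(2,0).repeat(2,1))
```

```text
t 14.95 tcp [ 421.9 -218.2  199.4] zyaw 78.99 op 0.533 F [-0.1  0.3 -0.4] q [-0.48  0.1  -0.39  1.08 -0.   -0.29]
 level turn [0.0001 0.     0.0001]
 shift [ 78.7  80.8 210. ] rows 5 each [15.73 16.15 42.01]
 turn y 0.0033 rows 1 each 0.0033
```

View pics/s4.png

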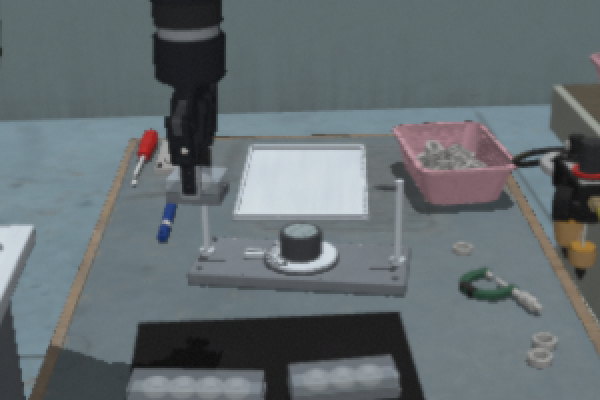

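{"op": "step_arm", "data": {
  "targets": [
    [[15.7,0,42],[0,0,0],0.4],
    [[15.7,0,42],[0,0,0],0.4],
    [[15.7,0,42],[0,0,0],0.4],
    [[15.7,0,42],[0,0,0],0.4],
    [[15.7,0,42],[0,0,0],0.4],
    [[0,30,0],[0,0,0],0.4],
    [[0,30,0],[0,0,0],0.4],
    [[0,21,0],[0,0,0],0.4],
    [[0,0,0],[0,0,0],0.4],
    [[0,0,0],[0,0,0],0.4]
  ]
}}

```text
time: 16.0
tool_pos: [0.5392, -0.0274, 0.1179]
tcp_rot: [0.704, -0.069, 0.068, -0.704]
contact_force: [-0.2, 0.7, -0.5]
opening: 0.53
```

```bash
cat >> h.py <<'E'
def sidecase(t,nm):
    im,d=vision.get_image("side"); rs=vision.masks_of("side",t)
    for r in rs[:2]:
        v,u=np.nonzero(r["mask"]&(d>0)); P=pts("side",np.c_[u,v],d[v,u]); print(t,round(r["p"],2),np.round(r["box"]).tolist(),"x",np.percentile(P[:,0],[1,50,99]).round(4),"y",np.percentile(P[:,1],[5,50,95]).round(4),"z",np.percentile(P[:,2],[1,50,99]).round(4))
    save(nm,cv2.resize(im[80:260,200:440],(720,540),interpolation=cv2.INTER_CUBIC))
E
python3 - <<'E'
from h import *
to((.5392,-.0271,.1186),78.8)
sidecase("case1_center","s5.png")
E
```

```text
t 16.0 tcp [539.2 -27.4 117.9] zyaw 78.91 op 0.53 F [-0.2  0.7 -0.5] q [-0.05  0.28 -0.37  0.93  0.    0.14]
 level turn [ 0.0001 -0.     -0.0014]
 shift [-0.1 -0.7  0.3] rows 1 each [-0.09 -0.7   0.3 ]
 turn y 0.0019 rows 1 each 0.0019
case1_center 0.82 [286.0, 183.0, 313.0, 199.0] x [0.5104 0.5505 0.5729] y [-0.0568 -0.0457 -0.0173] z [0.1143 0.1322 0.1435]
```

View pics/s5.png

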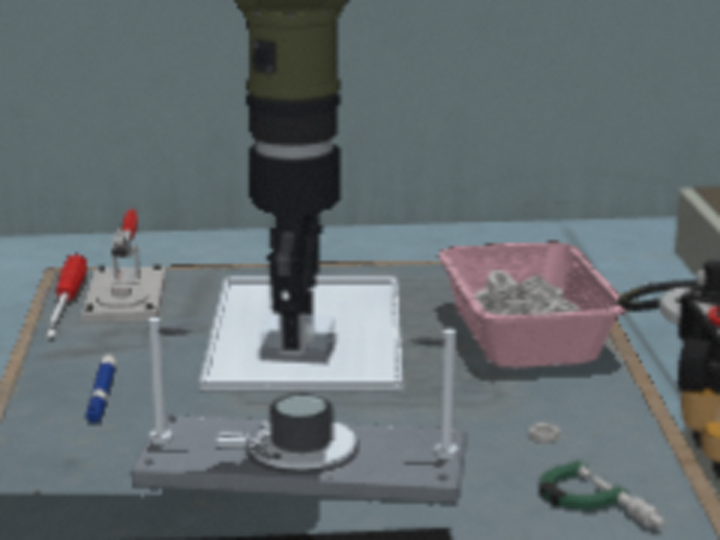

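{"op": "step_arm", "data": {
  "targets": [
    [[2,2,0],[0,0,0],0.4],
    [[0,0,0],[0,0,0],0.4],
    [[0,0,0],[0,0,0],0.4],
    [[0,0,0],[0,0,0],0.4],
    [[0,0,0],[0,0,0],0.4],
    [[0,0,0],[0,0,0],0.4],
    [[0,0,0],[0,0,0],0.4],
    [[0,0,0],[0,0,0],0.4],
    [[0,0,0],[0,0,0],0.4],
    [[0,0,0],[0,0,0],0.4],
    [[0,0,0],[0,0,0],0.4],
    [[0,0,0],[0,0,0],0.4],
    [[0,0,0],[0,0,0],0.4],
    [[0,0,0],[0,0,0],0.4],
    [[0,0,0],[0,0,0],0.4],
    [[0,0,0],[0,0,0],0.4],
    [[0,0,0],[0,0,0],0.4],
    [[0,0,0],[0,0,0],0.4],
    [[0,0,0],[0,0,0],0.4],
    [[0,0,0],[0,0,0],0.4]
  ]
}}

```text
time: 18.1
tool_pos: [0.5415, -0.0278, 0.1158]
tcp_rot: [-0.704, 0.069, -0.068, 0.704]
contact_force: [0.4, -0.6, -0.1]
opening: 0.532
```

{"op": "step_arm", "data": {
  "targets": [
    [[0,0,0],[0,0,0],0.4],
    [[0,0,0],[0,0,0],0.4],
    [[0,0,0],[0,0,0],0.4],
    [[0,0,0],[0,0,0],0.4],
    [[0,0,0],[0,0,0],0.4],
    [[0,0,0],[0,0,0],0.4],
    [[0,0,0],[0,0,0],0.4],
    [[0,0,0],[0,0,0],0.4],
    [[0,0,0],[0,0,0],0.4],
    [[0,0,0],[0,0,0],0.4],
    [[0,0,0],[0,0,0],0.4],
    [[0,0,0],[0,0,0],0.4],
    [[0,0,0],[0,0,0],0.4],
    [[0,0,0],[0,0,0],0.4],
    [[0,0,0],[0,0,0],0.4],
    [[0,0,0],[0,0,0],0.4],
    [[0,0,0],[0,0,0],0.4],
    [[0,0,0],[0,0,0],0.4],
    [[0,0,0],[0,0,0],0.4],
    [[0,0,0],[0,0,0],0.4]
  ]
}}

```text
time: 20.1
tool_pos: [0.5415, -0.0278, 0.1158]
tcp_rot: [-0.704, 0.069, -0.068, 0.704]
contact_force: [-0.4, -0.1, -0.9]
opening: 0.529
```

{"op": "step_arm", "data": {
  "targets": [
    [[0,0,0],[0,0,0],0.4],
    [[0,0,0],[0,0,0],0.4],
    [[0,0,0],[0,0,0],0.4],
    [[0,-40,0],[0,0,0],0.4],
    [[0,-40,0],[0,0,0],0.4],
    [[0,0,0],[0,0,0],0.4]
  ]
}}

```text
time: 20.7
tool_pos: [0.5451, -0.028, 0.2014]
tcp_rot: [-0.704, 0.065, -0.072, 0.704]
contact_force: [1.6, -0.4, -1.0]
opening: 0.527
```

Run:
```python
from h import *
c=np.array([.560,.287]); y=np.radians(-5.2); ey=np.array([-np.sin(y),np.cos(y)])
for k in(-.085,0,.085): print(c+k*ey)
g=c-.085*ey
to((*g,.10),84.8)
```

```text
[0.55229623 0.20234983]
[0.56  0.287]
[0.56770377 0.37165017]
t 20.7 tcp [545.1 -28.  201.4] zyaw 78.87 op 0.527 F [ 1.6 -0.4 -1. ] q [-0.05  0.22 -0.24  1.1   0.    0.14]
 level turn [-0.0013 -0.      0.0086]
 shift [-37.4 101.4 227.4] rows 6 each [-6.23 16.9  37.9 ]
 turn y -0.1035 rows 1 each -0.1035
```

{"op": "step_arm", "data": {
  "targets": [
    [[-6.8,0,45.6],[0,0,0],0.4],
    [[-6.8,0,45.6],[0,0,0],0.4],
    [[-6.8,0,45.6],[0,0,0],0.4],
    [[-6.8,0,45.6],[0,0,0],0.4],
    [[-6.8,0,45.6],[0,0,0],0.4],
    [[0,0,0],[0,-0.1035,0],0.4],
    [[0,40,0],[0,0,0],0.4],
    [[0,40,0],[0,0,0],0.4],
    [[0,40,0],[0,0,0],0.4],
    [[0,30,0],[0,0,0],0.4],
    [[0,10,0],[0,0,0],0.4],
    [[0,0,0],[0,0,0],0.4],
    [[0,0,0],[0,0,0],0.4]
  ]
}}

```text
time: 22.0
tool_pos: [0.5531, 0.2028, 0.0371]
tcp_rot: [-0.706, 0.032, -0.033, 0.707]
contact_force: [0.5, 0.7, -0.1]
opening: 0.533
```

Run:
```python
from h import *
to((.5523,.2023,.011),84.8)
```

```text
t 22.0 tcp [553.1 202.8  37.1] zyaw 84.8 op 0.533 F [ 0.5  0.7 -0.1] q [ 0.35  0.44 -0.34  0.79  0.    0.44]
 level turn [-0.0007 -0.      0.0012]
 shift [-0.8 26.1 -0.6] rows 1 each [-0.76 26.05 -0.56]
 turn y -0.0001 rows 1 each -0.0001
```

{"op": "step_arm", "data": {
  "targets": [
    [[0,8,0],[0,0,0],0.4],
    [[0,6,0],[0,0,0],0.4],
    [[0,3,0],[0,0,0],0.4],
    [[0,2,0],[0,0,0],0.4],
    [[0,2,0],[0,0,0],0.4],
    [[0,2,0],[0,0,0],0.4],
    [[0,1.5,0],[0,0,0],0.4],
    [[0,0,0],[0,0,0],0.4],
    [[0,0,0],[0,0,0],0.4]
  ]
}}

```text
time: 22.9
tool_pos: [0.5522, 0.2025, 0.0126]
tcp_rot: [-0.706, 0.032, -0.032, 0.706]
contact_force: [-3.6, -0.3, 11.3]
opening: 0.531
```

{"op": "step_arm", "data": {
  "targets": [
    [[0,0,0],[0,0,0],0.8],
    [[0,0,0],[0,0,0],0.8],
    [[0,0,0],[0,0,0],0.8],
    [[0,0,0],[0,0,0],0.8],
    [[0,0,0],[0,0,0],0.8],
    [[0,-20,0],[0,0,0],0.8],
    [[0,-50,0],[0,0,0],0.8],
    [[0,-50,0],[0,0,0],0.8],
    [[0,-50,0],[0,0,0],0.8],
    [[0,-40,0],[0,0,0],0.8],
    [[4,0,-50],[0,0,0],0.9],
    [[4,0,-50],[0,0,0],0.9],
    [[4,0,-50],[0,0,0],0.9],
    [[4,0,-50],[0,0,0],0.9],
    [[0,0,0],[0,0,0],0.9],
    [[0,0,0],[0,0,0],0.9]
  ]
}}

```text
time: 24.5
tool_pos: [0.5499, 0.0014, 0.2213]
tcp_rot: [-0.706, 0.033, -0.033, 0.707]
contact_force: [-0.5, 0.6, 0.0]
opening: 0.899
```

Run:
```python
from h import *
im,d=vision.get_image("top"); find("top",["case1_center","case3_center","case4_center"],d,2); sidecase("case3_center","s6.png"); im,d=vision.get_image("side");find("side",["case1_center","case3_center","case4_center"],d,1)
save("top6.png",cv2.resize(im,(800,500)))
to((.5687,-.3245,.22),95.2)
```

```text
top case1_center 0.49 [425.0, 225.0, 450.0, 286.0] 1157 zmed 0.0305 [ 413.9 -331.6] [ 45.4 139.2] 83.8
top case3_center 0.89 [422.0, 170.0, 446.0, 215.0] 945 zmed 0.0303 [ 568.7 -324. ] [113.6  45.3] 5.7
top case4_center 0.81 [423.0, 228.0, 452.0, 286.0] 1231 zmed 0.0304 [ 412.9 -331.5] [ 45.6 141.2] 84.0
case3_center 0.75 [300.0, 277.0, 352.0, 304.0] x [0.516  0.572  0.6279] y [-0.3501 -0.3423 -0.3091] z [0.0065 0.0299 0.0349]
side case1_center 0.72 [292.0, 191.0, 308.0, 202.0] 235 zmed 0.0304 [554.6 200.3] [55.4 55.1] 86.0
side case3_center 0.87 [298.0, 277.0, 350.0, 303.0] 1080 zmed 0.0299 [ 571.8 -325.3] [111.6  48.1] 3.9
side case4_center 0.83 [214.0, 284.0, 284.0, 306.0] 1562 zmed 0.0298 [ 416.5 -332.7] [ 49.  141.5] 83.3
t 25.0 tcp [550.    3.1 221.3] zyaw 84.87 op 0.901 F [-0.4  0.3  0.4] q [ 0.01  0.22 -0.19  1.16  0.    0.1 ]
 level turn [-0.      0.     -0.0004]
 shift [  48.     1.3 -324.6] rows 7 each [  6.85   0.18 -46.38]
 turn y -0.1804 rows 2 each -0.0902
```

View pics/top6.png

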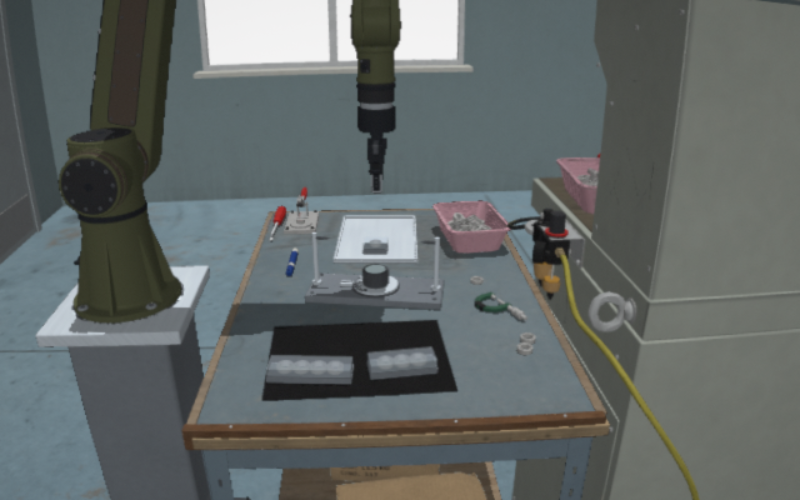

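{"op": "step_arm", "data": {
  "targets": [
    [[6.9,0,-46.4],[0,0,0],0.9],
    [[6.9,0,-46.4],[0,0,0],0.9],
    [[6.9,0,-46.4],[0,0,0],0.9],
    [[6.9,0,-46.4],[0,0,0],0.9],
    [[6.9,0,-46.4],[0,0,0],0.9],
    [[6.9,0,-46.4],[0,0,0],0.9],
    [[6.9,0,-46.2],[0,0,0],0.9],
    [[0,0,0],[0,-0.093,0],0.9],
    [[0,0,0],[0,-0.093,0],0.9],
    [[0,40,0],[0,0,0],0.9],
    [[0,40,0],[0,0,0],0.9],
    [[0,40,0],[0,0,0],0.9],
    [[0,0,0],[0,0,0],0.9],
    [[0,0,0],[0,0,0],0.9]
  ]
}}

```text
time: 26.4
tool_pos: [0.5683, -0.3248, 0.1014]
tcp_rot: [-0.706, -0.033, 0.034, 0.707]
contact_force: [0.4, -1.3, 0.9]
opening: 0.9
```

Run:
```python
from h import *
to((.569,-.3243,.008),95.5)
im,d=vision.get_image("side");find("side",["case3_center"],d,1)
```

```text
t 26.4 tcp [ 568.3 -324.8  101.4] zyaw 95.47 op 0.9 F [ 0.4 -1.3  0.9] q [-0.52  0.49 -0.09  0.99 -0.   -0.61]
 level turn [-0.0011  0.     -0.0016]
 shift [ 0.7 93.4  0.4] rows 2 each [ 0.37 46.68  0.2 ]
 turn y -0.0005 rows 1 each -0.0005
side case3_center 0.69 [297.0, 274.0, 349.0, 305.0] 1182 zmed 0.0291 [ 572. -326.] [112.4  49.1] 4.2
```

{"op": "step_arm", "data": {
  "targets": [
    [[0,40,0],[0,0,0],0.9],
    [[0,30,0],[0,0,0],0.9],
    [[0,15,0],[0,0,0],0.9],
    [[0,8,0],[0,0,0],0.9],
    [[0,0,0],[0,0,0],0.9],
    [[0,0,0],[0,0,0],0.4],
    [[0,0,0],[0,0,0],0.4],
    [[0,0,0],[0,0,0],0.4],
    [[0,0,0],[0,0,0],0.4],
    [[0,0,0],[0,0,0],0.4],
    [[0,0,0],[0,0,0],0.4],
    [[0,0,0],[0,0,0],0.4],
    [[0,-10,0],[0,0,0],0.4],
    [[0,-20,0],[0,0,0],0.4],
    [[0,-40,0],[0,0,0],0.4],
    [[0,-40,0],[0,0,0],0.4],
    [[0,-40,0],[0,0,0],0.4],
    [[0,-40,0],[0,0,0],0.4],
    [[0,0,0],[0,0,0],0.4],
    [[0,0,0],[0,0,0],0.4]
  ],
  "newtons": 50
}}

```text
time: 28.5
tool_pos: [0.5692, -0.3255, 0.1998]
tcp_rot: [0.707, 0.034, -0.033, -0.706]
contact_force: [-0.2, 0.2, -3.3]
opening: 0.526
```

Run:
```python
from h import *
to((.5405,-.0275,.1155),78.8)
```

```text
t 28.5 tcp [ 569.2 -325.5  199.8] zyaw 95.45 op 0.526 F [-0.2  0.2 -3.3] q [-0.52  0.43  0.05  1.19 -0.   -0.61]
 level turn [0.0014 0.     0.0017]
 shift [-2.000e-01  8.430e+01  2.994e+02] rows 7 each [-3.000e-02  1.204e+01  4.277e+01]
 turn y 0.2907 rows 2 each 0.1453
```

{"op": "step_arm", "data": {
  "targets": [
    [[0,0,42.8],[0,0,0],0.4],
    [[0,0,42.8],[0,0,0],0.4],
    [[0,0,42.8],[0,0,0],0.4],
    [[0,0,42.8],[0,0,0],0.4],
    [[0,0,42.8],[0,0,0],0.4],
    [[0,0,42.8],[0,0,0],0.4],
    [[0,0,42.6],[0,0,0],0.4],
    [[0,0,0],[0,0.097,0],0.4],
    [[0,0,0],[0,0.097,0],0.4],
    [[0,0,0],[0,0.097,0],0.4],
    [[0,30,0],[0,0,0],0.4],
    [[0,30,0],[0,0,0],0.4],
    [[0,22,0],[0,0,0],0.4],
    [[0,0,0],[0,0,0],0.4],
    [[0,0,0],[0,0,0],0.4]
  ]
}}

```text
time: 30.0
tool_pos: [0.5388, -0.0271, 0.1153]
tcp_rot: [0.704, -0.07, 0.068, -0.704]
contact_force: [0.4, -1.0, -1.3]
opening: 0.524
```

Run:
```python
from h import *
to((.5405,-.0275,.1155),78.8)
sidecase("case3_center","s7.png")
```

```text
t 30.0 tcp [538.8 -27.1 115.3] zyaw 78.78 op 0.524 F [ 0.4 -1.  -1.3] q [-0.05  0.28 -0.37  0.93  0.    0.15]
 level turn [ 0.0004 -0.     -0.0034]
 shift [ 1.7 -0.2 -0.1] rows 1 each [ 1.73 -0.17 -0.11]
 turn y -0.0003 rows 1 each -0.0003
case3_center 0.58 [281.0, 185.0, 322.0, 205.0] x [0.4875 0.557  0.5968] y [-0.0606 -0.0459 -0.0214] z [0.1109 0.1304 0.1392]
```

View pics/s7.png

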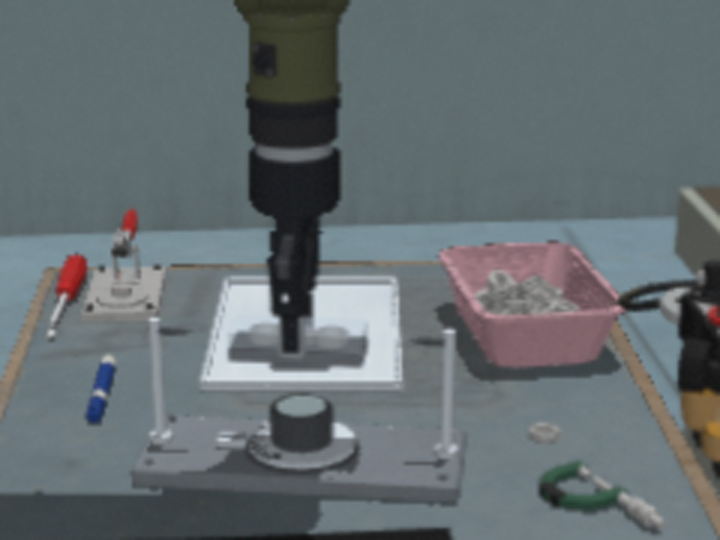

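{"op": "step_arm", "data": {
  "targets": [
    [[0,0,0],[0,0,0],0.4],
    [[0,0,0],[0,0,0],0.4],
    [[0,0,0],[0,0,0],0.4],
    [[0,0,0],[0,0,0],0.4],
    [[0,0,0],[0,0,0],0.4],
    [[0,0,0],[0,0,0],0.4],
    [[0,0,0],[0,0,0],0.4],
    [[0,0,0],[0,0,0],0.4],
    [[0,0,0],[0,0,0],0.4],
    [[0,0,0],[0,0,0],0.4],
    [[0,0,0],[0,0,0],0.4],
    [[0,0,0],[0,0,0],0.4],
    [[0,0,0],[0,0,0],0.4],
    [[0,0,0],[0,0,0],0.4],
    [[0,0,0],[0,0,0],0.4],
    [[0,0,0],[0,0,0],0.4],
    [[0,0,0],[0,0,0],0.4],
    [[0,0,0],[0,0,0],0.4],
    [[0,0,0],[0,0,0],0.4],
    [[0,0,0],[0,0,0],0.4]
  ]
}}

```text
time: 32.1
tool_pos: [0.5402, -0.0271, 0.1163]
tcp_rot: [-0.704, 0.069, -0.069, 0.704]
contact_force: [0.3, 0.7, -1.6]
opening: 0.526
```

{"op": "step_arm", "data": {
  "targets": [
    [[0,0,0],[0,0,0],0.4],
    [[0,0,0],[0,0,0],0.4],
    [[0,0,0],[0,0,0],0.4],
    [[0,0,0],[0,0,0],0.4],
    [[0,0,0],[0,0,0],0.4],
    [[0,0,0],[0,0,0],0.4],
    [[0,0,0],[0,0,0],0.4],
    [[0,0,0],[0,0,0],0.4],
    [[0,0,0],[0,0,0],0.4],
    [[0,0,0],[0,0,0],0.4],
    [[0,0,0],[0,0,0],0.4],
    [[0,0,0],[0,0,0],0.4],
    [[0,0,0],[0,0,0],0.4],
    [[0,0,0],[0,0,0],0.4],
    [[0,0,0],[0,0,0],0.4],
    [[0,0,0],[0,0,0],0.4],
    [[0,0,0],[0,0,0],0.4],
    [[0,0,0],[0,0,0],0.4],
    [[0,0,0],[0,0,0],0.4],
    [[0,0,0],[0,0,0],0.4]
  ]
}}

```text
time: 34.1
tool_pos: [0.5402, -0.0271, 0.1163]
tcp_rot: [-0.704, 0.069, -0.069, 0.704]
contact_force: [0.2, 0.4, -1.6]
opening: 0.525
```

{"op": "step_arm", "data": {
  "targets": [
    [[0,0,0],[0,0,0],0.4],
    [[0,0,0],[0,0,0],0.4],
    [[0,0,0],[0,0,0],0.4],
    [[0,-40,0],[0,0,0],0.4],
    [[0,-40,0],[0,0,0],0.4],
    [[0,0,0],[0,0,0],0.4],
    [[0,0,0],[0,0,0],0.4]
  ]
}}

```text
time: 34.8
tool_pos: [0.5411, -0.0272, 0.1972]
tcp_rot: [-0.704, 0.068, -0.07, 0.704]
contact_force: [-0.3, -0.2, -2.3]
opening: 0.527
```

Run:
```python
from h import *
to((.560,.287,.037),84.8)
im,d=vision.get_image("top"); find("top",["case1_center"],d,2)
```

```text
t 34.8 tcp [541.1 -27.2 197.2] zyaw 78.78 op 0.527 F [-0.3 -0.2 -2.3] q [-0.05  0.22 -0.25  1.1   0.    0.15]
 level turn [-0.0003 -0.      0.0022]
 shift [-42.5 160.2 311.9] rows 8 each [-5.32 20.03 38.98]
 turn y -0.105 rows 1 each -0.105
top case1_center 0.88 [216.0, 190.0, 238.0, 212.0] 433 zmed 0.0328 [550.5 201. ] [44.6 57.5] 82.3
```

{"op": "step_arm", "data": {
  "targets": [
    [[-5.3,0,39],[0,0,0],0.4],
    [[-5.3,0,39],[0,0,0],0.4],
    [[-5.3,0,39],[0,0,0],0.4],
    [[-5.3,0,39],[0,0,0],0.4],
    [[-5.3,0,39],[0,0,0],0.4],
    [[-5.3,0,39],[0,0,0],0.4],
    [[-5.3,0,39],[0,0,0],0.4],
    [[-5.3,0,39],[0,0,0],0.4],
    [[0,0,0],[0,-0.105,0],0.4],
    [[0,40,0],[0,0,0],0.4],
    [[0,40,0],[0,0,0],0.4],
    [[0,40,0],[0,0,0],0.4],
    [[0,30,0],[0,0,0],0.4],
    [[0,9,0],[0,0,0],0.4],
    [[0,0,0],[0,0,0],0.4],
    [[0,0,0],[0,0,0],0.4]
  ]
}}

```text
time: 36.5
tool_pos: [0.5599, 0.2875, 0.0382]
tcp_rot: [-0.706, 0.032, -0.032, 0.707]
contact_force: [-0.1, -0.4, -1.4]
opening: 0.522
```

Run:
```python
from h import *
to((.560,.287,.0126),84.8)
```

```text
t 36.5 tcp [559.9 287.5  38.2] zyaw 84.8 op 0.522 F [-0.1 -0.4 -1.4] q [ 0.47  0.5  -0.23  0.84  0.    0.57]
 level turn [-0.0006 -0.      0.0005]
 shift [ 0.2 25.6 -0.5] rows 1 each [ 0.18 25.6  -0.46]
 turn y -0.0001 rows 1 each -0.0001
```

{"op": "step_arm", "data": {
  "targets": [
    [[0,8,0],[0,0,0],0.4],
    [[0,6,0],[0,0,0],0.4],
    [[0,3,0],[0,0,0],0.4],
    [[0,2,0],[0,0,0],0.4],
    [[0,2,0],[0,0,0],0.4],
    [[0,2,0],[0,0,0],0.4],
    [[0,2,0],[0,0,0],0.4],
    [[0,0,0],[0,0,0],0.4],
    [[0,0,0],[0,0,0],0.4]
  ]
}}

```text
time: 37.4
tool_pos: [0.5592, 0.2872, 0.0123]
tcp_rot: [-0.706, 0.032, -0.032, 0.706]
contact_force: [-0.7, -1.0, -1.6]
opening: 0.525
```

{"op": "step_arm", "data": {
  "targets": [
    [[0,1,0],[0,0,0],0.4],
    [[0,1,0],[0,0,0],0.4],
    [[0,1,0],[0,0,0],0.4],
    [[0,0,0],[0,0,0],0.4],
    [[0,0,0],[0,0,0],0.4]
  ]
}}

```text
time: 37.9
tool_pos: [0.5593, 0.2872, 0.0121]
tcp_rot: [-0.706, 0.032, -0.032, 0.707]
contact_force: [-8.0, -2.7, 20.0]
opening: 0.524
```

{"op": "step_arm", "data": {
  "targets": [
    [[0,-1.5,0],[0,0,0],0.4],
    [[0,0,0],[0,0,0],0.75],
    [[0,0,0],[0,0,0],0.75],
    [[0,0,0],[0,0,0],0.75],
    [[0,0,0],[0,0,0],0.75],
    [[0,0,0],[0,0,0],0.75],
    [[0,-20,0],[0,0,0],0.75],
    [[0,-50,0],[0,0,0],0.75],
    [[0,-50,0],[0,0,0],0.8],
    [[0,-50,0],[0,0,0],0.8],
    [[0,-40,0],[0,0,0],0.8],
    [[4,0,-49],[0,0,0],0.9],
    [[4,0,-49],[0,0,0],0.9],
    [[4,0,-49],[0,0,0],0.9],
    [[4,0,-49],[0,0,0],0.9],
    [[4,0,-49],[0,0,0],0.9],
    [[4,0,-49],[0,0,0],0.9],
    [[0,0,0],[0,0,0],0.9],
    [[0,0,0],[0,0,0],0.9]
  ]
}}

```text
time: 39.8
tool_pos: [0.5564, -0.0089, 0.2208]
tcp_rot: [-0.706, 0.033, -0.033, 0.707]
contact_force: [0.8, -1.2, 0.2]
opening: 0.897
```

Run:
```python
from h import *
im,d=vision.get_image("top"); find("top",["case1_center","case3_center","case4_center"],d,2)
save("top8.png",cv2.resize(im,(800,500)))
to((.4135,-.3316,.22),84)
```

```text
top case3_center 0.85 [176.0, 175.0, 190.0, 220.0] 577 zmed 0.0328 [559.  294.3] [ 33.5 113.5] 87.1
top case4_center 0.77 [422.0, 228.0, 450.0, 286.0] 1244 zmed 0.0303 [ 412.4 -331.7] [ 44.8 142. ] 84.1
t 40.0 tcp [556.6  -6.5 220.7] zyaw 84.91 op 0.902 F [0.1 0.7 0. ] q [-0.01  0.24 -0.17  1.16  0.    0.08]
 level turn [-0.0003  0.     -0.0004]
 shift [-113.7    0.7 -336.5] rows 8 each [-14.21   0.09 -42.07]
 turn y 0.0159 rows 1 each 0.0159
```

View pics/top8.png

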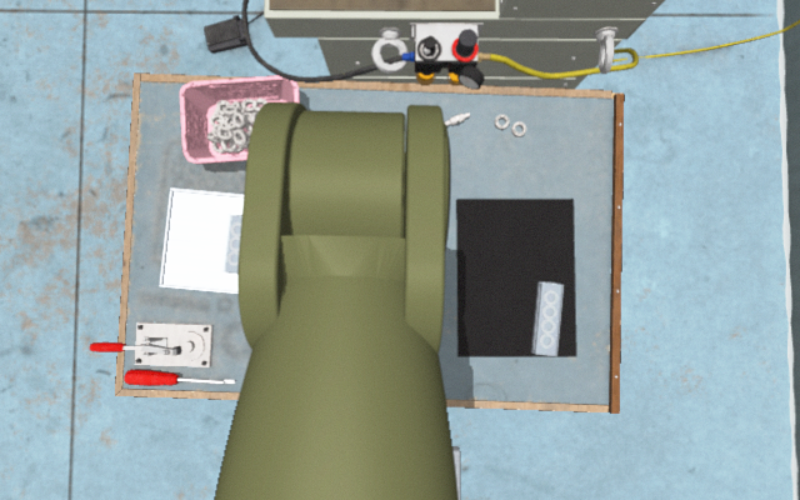

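{"op": "step_arm", "data": {
  "targets": [
    [[-14.2,0,-42.1],[0,0,0],0.9],
    [[-14.2,0,-42.1],[0,0,0],0.9],
    [[-14.2,0,-42.1],[0,0,0],0.9],
    [[-14.2,0,-42.1],[0,0,0],0.9],
    [[-14.2,0,-42.1],[0,0,0],0.9],
    [[-14.2,0,-42.1],[0,0,0],0.9],
    [[-14.2,0,-42.1],[0,0,0],0.9],
    [[-14.2,0,-42.1],[0,0,0],0.9],
    [[0,0,0],[0,0.016,0],0.9],
    [[0,40,0],[0,0,0],0.9],
    [[0,40,0],[0,0,0],0.9],
    [[0,40,0],[0,0,0],0.9],
    [[0,0,0],[0,0,0],0.9],
    [[0,0,0],[0,0,0],0.9]
  ]
}}

```text
time: 41.4
tool_pos: [0.4133, -0.3315, 0.1011]
tcp_rot: [-0.706, 0.038, -0.037, 0.707]
contact_force: [0.8, -0.2, 0.2]
opening: 0.899
```

Run:
```python
from h import *
to((.4135,-.3316,.008),84)
im,d=vision.get_image("side");find("side",["case4_center"],d,1)
im,d=vision.get_image("top"); find("top",["case1_center","case3_center"],d,1)
```

```text
t 41.4 tcp [ 413.3 -331.5  101.1] zyaw 83.99 op 0.899 F [ 0.8 -0.2  0.2] q [-0.68  0.28 -0.41  0.89  0.   -0.57]
 level turn [-0.0011  0.     -0.0016]
 shift [ 0.3 93.1 -0. ] rows 2 each [ 1.300e-01  4.653e+01 -1.000e-02]
 turn y -0.0002 rows 1 each -0.0002
side case4_center 0.91 [213.0, 283.0, 285.0, 309.0] 1553 zmed 0.03 [ 416.8 -332. ] [ 51.  141.6] 83.2
top case1_center 0.72 [214.0, 187.0, 236.0, 211.0] 484 zmed 0.0324 [550.5 201.1] [44.4 57.4] 81.9
top case3_center 0.82 [178.0, 172.0, 204.0, 222.0] 1014 zmed 0.0326 [559.3 286.9] [ 48.2 112.9] 85.1
```

{"op": "step_arm", "data": {
  "targets": [
    [[0,40,0],[0,0,0],0.9],
    [[0,30,0],[0,0,0],0.9],
    [[0,15,0],[0,0,0],0.9],
    [[0,8,0],[0,0,0],0.9],
    [[0,0,0],[0,0,0],0.9],
    [[0,0,0],[0,0,0],0.4],
    [[0,0,0],[0,0,0],0.4],
    [[0,0,0],[0,0,0],0.4],
    [[0,0,0],[0,0,0],0.4],
    [[0,0,0],[0,0,0],0.4],
    [[0,0,0],[0,0,0],0.4],
    [[0,0,0],[0,0,0],0.4],
    [[0,-10,0],[0,0,0],0.4],
    [[0,-20,0],[0,0,0],0.4],
    [[0,-40,0],[0,0,0],0.4],
    [[0,-40,0],[0,0,0],0.4],
    [[0,-40,0],[0,0,0],0.4],
    [[0,-40,0],[0,0,0],0.4],
    [[0,0,0],[0,0,0],0.4],
    [[0,0,0],[0,0,0],0.4]
  ],
  "newtons": 60
}}

```text
time: 43.65
tool_pos: [0.4134, -0.3333, 0.1993]
tcp_rot: [0.707, -0.037, 0.038, -0.706]
contact_force: [0.7, 0.6, -2.4]
opening: 0.522
```

Run:
```python
from h import *
to((.539,-.0275,.1155),78.8)
```

```text
t 43.65 tcp [ 413.4 -333.3  199.3] zyaw 83.88 op 0.522 F [ 0.7  0.6 -2.4] q [-0.68  0.2  -0.27  1.1  -0.   -0.57]
 level turn [0.0015 0.     0.0019]
 shift [ 92.3  83.8 317.5] rows 8 each [11.54 10.47 39.68]
 turn y 0.0887 rows 1 each 0.0887
```

{"op": "step_arm", "data": {
  "targets": [
    [[11.5,0,39.7],[0,0,0],0.4],
    [[11.5,0,39.7],[0,0,0],0.4],
    [[11.5,0,39.7],[0,0,0],0.4],
    [[11.5,0,39.7],[0,0,0],0.4],
    [[11.5,0,39.7],[0,0,0],0.4],
    [[11.5,0,39.7],[0,0,0],0.4],
    [[11.5,0,39.7],[0,0,0],0.4],
    [[11.5,0,39.7],[0,0,0],0.4],
    [[0,0,0],[0,0.089,0],0.4],
    [[0,0,0],[0,0,0],0.4],
    [[0,0,0],[0,0,0],0.4],
    [[0,30,0],[0,0,0],0.4],
    [[0,30,0],[0,0,0],0.4],
    [[0,22,0],[0,0,0],0.4],
    [[0,0,0],[0,0,0],0.4],
    [[0,0,0],[0,0,0],0.4]
  ]
}}

```text
time: 45.25
tool_pos: [0.5375, -0.0277, 0.1158]
tcp_rot: [0.704, -0.07, 0.069, -0.704]
contact_force: [0.2, 0.3, -1.4]
opening: 0.525
```

Run:
```python
from h import *
to((.539,-.0275,.1155),78.8)
sidecase("case4_center","s9.png")
```

```text
t 45.25 tcp [537.5 -27.7 115.8] zyaw 78.75 op 0.525 F [ 0.2  0.3 -1.4] q [-0.05  0.28 -0.37  0.92 -0.    0.14]
 level turn [ 0.0003 -0.     -0.0016]
 shift [1.4 0.3 0.5] rows 1 each [1.41 0.3  0.5 ]
 turn y -0.0009 rows 1 each -0.0009
case4_center 0.56 [268.0, 183.0, 328.0, 202.0] x [0.4677 0.5531 0.6102] y [-0.0625 -0.0441 -0.0153] z [0.1123 0.1326 0.1402]
```

View pics/s9.png

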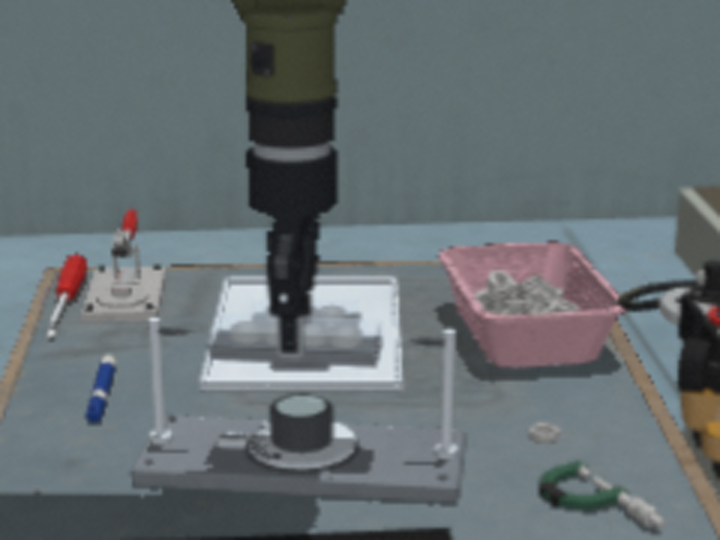

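Case 4 is centred (x 0.468–0.610, mid 0.539; z mid ≈0.126), level. Hold.

{"op": "step_arm", "data": {
  "targets": [
    [[0,0,0],[0,0,0],0.4],
    [[0,0,0],[0,0,0],0.4],
    [[0,0,0],[0,0,0],0.4],
    [[0,0,0],[0,0,0],0.4],
    [[0,0,0],[0,0,0],0.4],
    [[0,0,0],[0,0,0],0.4],
    [[0,0,0],[0,0,0],0.4],
    [[0,0,0],[0,0,0],0.4],
    [[0,0,0],[0,0,0],0.4],
    [[0,0,0],[0,0,0],0.4],
    [[0,0,0],[0,0,0],0.4],
    [[0,0,0],[0,0,0],0.4],
    [[0,0,0],[0,0,0],0.4],
    [[0,0,0],[0,0,0],0.4],
    [[0,0,0],[0,0,0],0.4],
    [[0,0,0],[0,0,0],0.4],
    [[0,0,0],[0,0,0],0.4],
    [[0,0,0],[0,0,0],0.4],
    [[0,0,0],[0,0,0],0.4],
    [[0,0,0],[0,0,0],0.4]
  ]
}}

```text
time: 47.35
tool_pos: [0.5382, -0.0269, 0.1158]
tcp_rot: [-0.704, 0.069, -0.069, 0.704]
contact_force: [-0.7, 0.0, -1.9]
opening: 0.525
```

{"op": "step_arm", "data": {
  "targets": [
    [[0,0,0],[0,0,0],0.4],
    [[0,0,0],[0,0,0],0.4],
    [[0,0,0],[0,0,0],0.4],
    [[0,0,0],[0,0,0],0.4],
    [[0,0,0],[0,0,0],0.4],
    [[0,0,0],[0,0,0],0.4],
    [[0,0,0],[0,0,0],0.4],
    [[0,0,0],[0,0,0],0.4],
    [[0,0,0],[0,0,0],0.4],
    [[0,0,0],[0,0,0],0.4],
    [[0,0,0],[0,0,0],0.4],
    [[0,0,0],[0,0,0],0.4],
    [[0,0,0],[0,0,0],0.4],
    [[0,0,0],[0,0,0],0.4],
    [[0,0,0],[0,0,0],0.4],
    [[0,0,0],[0,0,0],0.4],
    [[0,0,0],[0,0,0],0.4],
    [[0,0,0],[0,0,0],0.4],
    [[0,0,0],[0,0,0],0.4],
    [[0,0,0],[0,0,0],0.4]
  ]
}}

```text
time: 49.35
tool_pos: [0.5382, -0.0269, 0.1158]
tcp_rot: [-0.704, 0.069, -0.069, 0.704]
contact_force: [-0.6, 0.1, -2.7]
opening: 0.527
```

{"op": "step_arm", "data": {
  "targets": [
    [[0,0,0],[0,0,0],0.4],
    [[0,0,0],[0,0,0],0.4],
    [[0,0,0],[0,0,0],0.4],
    [[0,-40,0],[0,0,0],0.4],
    [[0,-40,0],[0,0,0],0.4],
    [[0,0,0],[0,0,0],0.4],
    [[0,0,0],[0,0,0],0.4]
  ]
}}

```text
time: 50.05
tool_pos: [0.539, -0.027, 0.1967]
tcp_rot: [-0.704, 0.068, -0.07, 0.704]
contact_force: [-0.3, -0.5, -2.5]
opening: 0.523
```

Run:
```python
from h import *
to((.5677,.3717,.037),84.8)
im,d=vision.get_image("top"); find("top",["case1_center","case3_center","tray"],d,1)
```

```text
t 50.05 tcp [539.  -27.  196.7] zyaw 78.78 op 0.523 F [-0.3 -0.5 -2.5] q [-0.05  0.22 -0.26  1.1   0.    0.15]
 level turn [-0.0003 -0.      0.0021]
 shift [-49.4 159.7 396.6] rows 9 each [-5.49 17.74 44.07]
 turn y -0.105 rows 1 each -0.105
top case1_center 0.79 [215.0, 189.0, 234.0, 213.0] 426 zmed 0.0327 [550.3 200.6] [44.  57.6] 82.6
top case3_center 0.74 [178.0, 171.0, 201.0, 219.0] 1053 zmed 0.0325 [558.8 286.7] [ 48.  113.9] 85.0
top tray 0.55 [129.0, 153.0, 236.0, 240.0] 6551 zmed 0.0052 [563.3 313.8] [257.7 204.2] 86.0
```

{"op": "step_arm", "data": {
  "targets": [
    [[-5.5,0,44.1],[0,0,0],0.4],
    [[-5.5,0,44.1],[0,0,0],0.4],
    [[-5.5,0,44.1],[0,0,0],0.4],
    [[-5.5,0,44.1],[0,0,0],0.4],
    [[-5.5,0,44.1],[0,0,0],0.4],
    [[-5.5,0,44.1],[0,0,0],0.4],
    [[-5.5,0,44.1],[0,0,0],0.4],
    [[-5.5,0,44.1],[0,0,0],0.4],
    [[-5.5,0,44.1],[0,0,0],0.4],
    [[0,0,0],[0,-0.105,0],0.4],
    [[0,40,0],[0,0,0],0.4],
    [[0,40,0],[0,0,0],0.4],
    [[0,40,0],[0,0,0],0.4],
    [[0,30,0],[0,0,0],0.4],
    [[0,9,0],[0,0,0],0.4],
    [[0,0,0],[0,0,0],0.4],
    [[0,0,0],[0,0,0],0.4]
  ]
}}

```text
time: 51.95
tool_pos: [0.5675, 0.3725, 0.0379]
tcp_rot: [-0.706, 0.032, -0.032, 0.707]
contact_force: [0.1, 0.0, -0.4]
opening: 0.52
```

Run:
```python
from h import *
to((.5677,.3717,.0126),84.8)
```

```text
t 51.95 tcp [567.5 372.5  37.9] zyaw 84.8 op 0.52 F [ 0.1  0.  -0.4] q [ 0.58  0.58 -0.09  0.89  0.    0.67]
 level turn [-0.0009 -0.      0.0007]
 shift [ 0.2 25.3 -0.8] rows 1 each [ 0.23 25.34 -0.8 ]
 turn y -0.0 rows 1 each -0.0
```

{"op": "step_arm", "data": {
  "targets": [
    [[0,8,0],[0,0,0],0.4],
    [[0,6,0],[0,0,0],0.4],
    [[0,3,0],[0,0,0],0.4],
    [[0,2,0],[0,0,0],0.4],
    [[0,2,0],[0,0,0],0.4],
    [[0,2,0],[0,0,0],0.4],
    [[0,2,0],[0,0,0],0.4],
    [[0,0,0],[0,0,0],0.4],
    [[0,0,0],[0,0,0],0.4]
  ]
}}

```text
time: 52.85
tool_pos: [0.5668, 0.372, 0.0118]
tcp_rot: [-0.706, 0.032, -0.032, 0.706]
contact_force: [-0.2, -0.1, -1.0]
opening: 0.525
```

{"op": "step_arm", "data": {
  "targets": [
    [[0,0.7,0],[0,0,0],0.4],
    [[0,0,0],[0,0,0],0.4],
    [[0,0,0],[0,0,0],0.4]
  ]
}}

```text
time: 53.15
tool_pos: [0.5669, 0.3721, 0.0115]
tcp_rot: [-0.706, 0.032, -0.032, 0.706]
contact_force: [-1.0, 0.3, 1.7]
opening: 0.528
```

{"op": "step_arm", "data": {
  "targets": [
    [[0,0,0],[0,0,0],0.75],
    [[0,0,0],[0,0,0],0.75],
    [[0,0,0],[0,0,0],0.75],
    [[0,0,0],[0,0,0],0.75],
    [[0,0,0],[0,0,0],0.75],
    [[0,-20,0],[0,0,0],0.75],
    [[0,-50,0],[0,0,0],0.75],
    [[0,-50,0],[0,0,0],0.8],
    [[0,-50,0],[0,0,0],0.8],
    [[0,-30,0],[0,0,0],0.8],
    [[5,0,-35],[0,0,0],0.8],
    [[5,0,-48],[0,0,0],0.8],
    [[5,0,-48],[0,0,0],0.8],
    [[0,0,0],[0,-0.147,0],0.8],
    [[0,0,0],[0,-0.147,0],0.8],
    [[0,0,0],[0,-0.147,0],0.8],
    [[0,0,0],[0,0,0],0.8],
    [[0,0,0],[0,0,0],0.8]
  ]
}}

```text
time: 54.95
tool_pos: [0.5699, 0.2402, 0.2111]
tcp_rot: [-0.696, -0.122, 0.122, 0.697]
contact_force: [0.7, -0.2, 0.3]
opening: 0.797
```

Run:
```python
from h import *
to((.5395,-.0271,.130),110)
im,d=vision.get_image("side");find("side",["case1_center","case3_center","case4_center"],d,1)
im=cv2.resize(im[60:300,150:470],(800,600),interpolation=cv2.INTER_CUBIC); save("s10.png",im)
reading("r10",N=4)
```

```text
t 54.95 tcp [569.9 240.2 211.1] zyaw 109.87 op 0.797 F [ 0.7 -0.2  0.3] q [ 0.4   0.36 -0.03  1.18  0.    0.05]
 level turn [-0.0002  0.     -0.0003]
 shift [-119.4   81.1 -241.1] rows 6 each [-19.91  13.52 -40.18]
 turn y -0.0022 rows 1 each -0.0022
side case1_center 0.67 [290.0, 189.0, 310.0, 204.0] 260 zmed 0.0283 [557.1 198.3] [52.6 57.1] 81.0
side case3_center 0.74 [287.0, 177.0, 320.0, 191.0] 386 zmed 0.0303 [561.4 259.5] [ 92.2 112.4] 84.7
side case4_center 0.64 [279.0, 169.0, 327.0, 183.0] 441 zmed 0.0307 [569.2 341.1] [112.2 142. ] 87.7
reading [(np.float64(0.740835297815247), np.float64(59.5)), (np.float64(0.7393742754818982), np.float64(59.75)), (np.float64(0.73860702892023), np.float64(59.25)), (np.float64(0.7341657121003349), np.float64(60.0))]
0 60.81; 30 58.24; 60 58.44; 90 59.27;
```

View pics/s10.png

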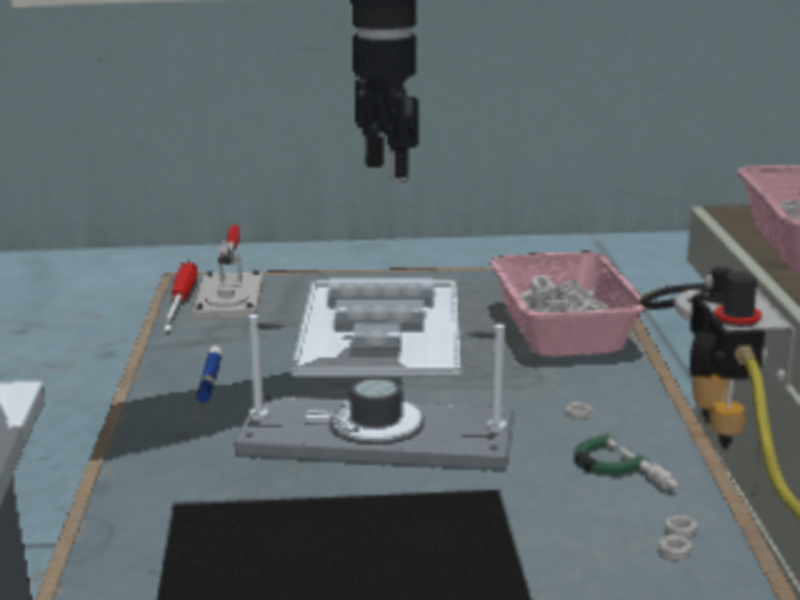

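{"op": "step_arm", "data": {
  "targets": [
    [[-19.9,0,-40.2],[0,0,0],0.9],
    [[-19.9,0,-40.2],[0,0,0],0.9],
    [[-19.9,0,-40.2],[0,0,0],0.9],
    [[-19.9,0,-40.2],[0,0,0],0.9],
    [[-19.9,0,-40.2],[0,0,0],0.9],
    [[-19.9,0,-40.2],[0,0,0],0.9],
    [[0,0,0],[0,0,0],0.9],
    [[0,0,0],[0,0,0],0.9],
    [[0,40,0],[0,0,0],0.9],
    [[0,40,0],[0,0,0],0.9],
    [[0,0,0],[0,0,0],0.9],
    [[0,0,0],[0,0,0],0.9]
  ]
}}

```text
time: 56.55
tool_pos: [0.5401, -0.0261, 0.1313]
tcp_rot: [-0.696, -0.123, 0.124, 0.696]
contact_force: [0.1, 0.1, 1.7]
opening: 0.901
```

Run:
```python
from h import *
to((.5395,-.0271,.030),110)
```

```text
t 56.55 tcp [540.1 -26.1 131.3] zyaw 110.16 op 0.901 F [0.1 0.1 1.7] q [-0.05  0.27 -0.35  0.96  0.   -0.4 ]
 level turn [-0.0011  0.     -0.0017]
 shift [ -0.9 101.3  -0.7] rows 3 each [-0.32 33.75 -0.25]
 turn y 0.0029 rows 1 each 0.0029
```

{"op": "step_arm", "data": {
  "targets": [
    [[-0.9,40,-0.7],[0,0,0],0.9],
    [[0,30,0],[0,0,0],0.9],
    [[0,20,0],[0,0,0],0.9],
    [[0,11,0],[0,0,0],0.9],
    [[0,0,0],[0,0,0],0.9],
    [[0,0,0],[0,0,0],0.5],
    [[0,0,0],[0,0,0],0.5],
    [[0,0,0],[0,0,0],0.5],
    [[0,0,0],[0,0,0],0.5],
    [[0,0,0],[0,0,0],0.5],
    [[0,0,0],[0,0,0],0.5],
    [[0,0,0],[0,0,0],0.5]
  ],
  "newtons": 40
}}

```text
time: 57.75
tool_pos: [0.5412, -0.0267, 0.0324]
tcp_rot: [-0.695, -0.125, 0.122, 0.697]
contact_force: [-1.5, 5.1, 5.5]
opening: 0.643
```

{"op": "step_arm", "data": {
  "targets": [
    [[0,0,0],[0,0.065,0],0.5],
    [[0,0,0],[0,0.065,0],0.5],
    [[0,0,0],[0,0.065,0],0.5],
    [[0,0,0],[0,0.065,0],0.5],
    [[0,0,0],[0,0.065,0],0.5],
    [[0,0,0],[0,0.065,0],0.5],
    [[0,0,0],[0,0.065,0],0.5],
    [[0,0,0],[0,0.065,0],0.5],
    [[0,0,0],[0,0.065,0],0.5],
    [[0,0,0],[0,0.065,0],0.5],
    [[0,0,0],[0,0.065,0],0.5],
    [[0,0,0],[0,0.065,0],0.5],
    [[0,0,0],[0,0.065,0],0.5],
    [[0,0,0],[0,0.065,0],0.5],
    [[0,0,0],[0,0.065,0],0.5],
    [[0,0,0],[0,0.065,0],0.5],
    [[0,0,0],[0,0,0],0.5],
    [[0,0,0],[0,0,0],0.5],
    [[0,0,0],[0,0,0],0.5]
  ]
}}

```text
time: 59.65
tool_pos: [0.5412, -0.026, 0.0324]
tcp_rot: [-0.664, 0.238, -0.239, 0.667]
contact_force: [-2.1, 7.0, 5.5]
opening: 0.643
```

{"op": "step_arm", "data": {
  "targets": [
    [[0,0,0],[0,0,0],0.85],
    [[0,0,0],[0,0,0],0.85],
    [[0,0,0],[0,0,0],0.85],
    [[0,0,0],[0,0,0],0.85],
    [[0,0,0],[0,0,0],0.85],
    [[0,-40,0],[0,0,0],0.85],
    [[0,-50,0],[0,0,0],0.85],
    [[0,-50,0],[0,0,0],0.85],
    [[0,-50,0],[0,0,0],0.85],
    [[0,0,0],[0,0,0],0.85],
    [[0,0,0],[0,0,0],0.85]
  ]
}}

```text
time: 60.75
tool_pos: [0.541, -0.0284, 0.2217]
tcp_rot: [-0.665, 0.238, -0.24, 0.666]
contact_force: [-0.4, -0.2, -0.0]
opening: 0.848
```

Run:
```python
from h import *
to((.42,-.25,.22),50)
```

```text
t 60.75 tcp [541.  -28.4 221.7] zyaw 50.48 op 0.848 F [-0.4 -0.2 -0. ] q [-0.05  0.21 -0.21  1.15  0.    0.64]
 level turn [-0.0018 -0.      0.0025]
 shift [  47.7    1.7 -247.9] rows 6 each [  7.94   0.28 -41.32]
 turn y 0.0083 rows 1 each 0.0083
```

{"op": "step_arm", "data": {
  "targets": [
    [[8,0,-41.3],[0,0,0],0.9],
    [[8,0,-41.3],[0,0,0],0.9],
    [[8,0,-41.3],[0,0,0],0.9],
    [[8,0,-41.3],[0,0,0],0.9],
    [[8,0,-41.3],[0,0,0],0.9],
    [[8,0,-41.3],[0,0,0],0.9],
    [[0,0,0],[0,0,0],0.9],
    [[0,0,0],[0,0,0],0.9]
  ]
}}

```text
time: 61.55
tool_pos: [0.4179, -0.2501, 0.2185]
tcp_rot: [-0.665, 0.241, -0.239, 0.665]
contact_force: [0.3, -0.0, 0.2]
opening: 0.899
```

Run:
```python
from h import *
reading("r11",N=6)
im,d=vision.get_image("top");find("top",["case1_center","case3_center","case4_center","marker","micrometer","loose_race"],d,1)
```

```text
reading [(np.float64(0.7038302822416256), np.float64(-0.25)), (np.float64(0.7028746657685444), np.float64(0.0)), (np.float64(0.701077156063494), np.float64(-0.5)), (np.float64(0.6981760911377377), np.float64(0.25))]
0 0.16; 30 -1.36; 60 -0.98; 90 0.54; 
top case1_center 0.86 [215.0, 189.0, 238.0, 213.0] 467 zmed 0.0326 [550.4 201.1] [44.2 57.4] 81.9
top case3_center 0.95 [158.0, 177.0, 187.0, 222.0] 1017 zmed 0.0325 [550.2 328.3] [ 45.1 114.1] 85.6
top case4_center 0.85 [141.0, 167.0, 168.0, 222.0] 1119 zmed 0.0327 [565.2 370.7] [ 50.  141.5] 84.4
top marker 0.58 [220.0, 274.0, 274.0, 285.0] 332 zmed 0.0148 [350.3 141.2] [131.8  16.1] 87.5
top micrometer 0.82 [331.0, 91.0, 378.0, 128.0] 468 zmed 0.0103 [ 781.  -127.2] [ 58.2 126.3] 24.5
top loose_race 0.62 [293.0, 107.0, 307.0, 123.0] 86 zmed 0.0054 [765.6  13.6] [26.2 25.7] 0.8
```

View pics/r11_crop.png

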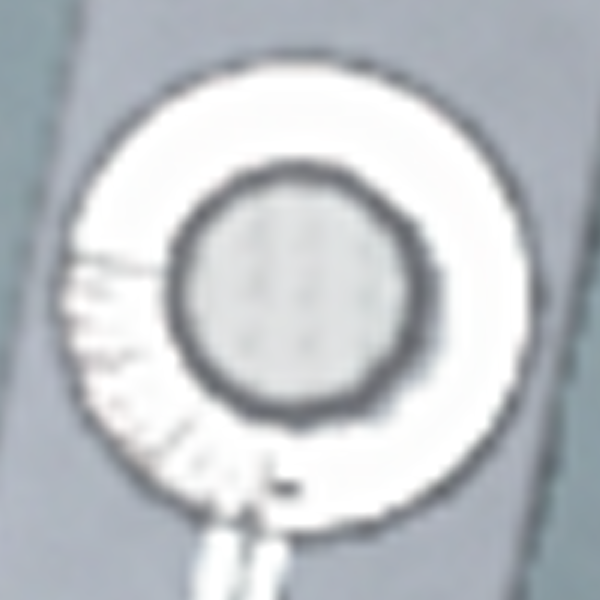

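Run:
```python
from h import *
ds=[vision.get_image("top") for _ in range(4)]; d=np.median([x[1] for x in ds],0); im=ds[-1][0]
for t in["case1_center","case3_center","case4_center"]:
    m=vision.masks_of("top",t)[0]["mask"]; m=cv2.erode(m.astype(np.uint8),np.ones((3,3)))>0
    v,u=np.nonzero(m&(d>0)); P=pts("top",np.c_[u,v],d[v,u]); A=np.c_[P[:,:2]-P[:,:2].mean(0),np.ones(len(P))]
    c=np.linalg.lstsq(A,P[:,2],rcond=None)[0]; print(t,P.mean(0).round(4),c.round(4),"tilt",np.hypot(*c[:2]).round(3),np.percentile(P[:,2],[2,50,98]).round(4))
save("t12.png",cv2.resize(im[140:250,110:270],(800,550),interpolation=cv2.INTER_CUBIC))
print(ctrl.sense()["time"])
```

```text
case1_center [ 0.5082 -0.2648  0.0028] [-0.0008  0.0036  0.0028] tilt 0.004 [0.0009 0.0028 0.0047]
case3_center [0.5502 0.3236 0.031 ] [0.0085 0.1976 0.031 ] tilt 0.198 [0.0144 0.0327 0.0347]
case4_center [0.5656 0.3709 0.0333] [-0.0761 -0.5622  0.0333] tilt 0.567 [0.0306 0.033  0.0349]
62.55
```

View pics/t12.png

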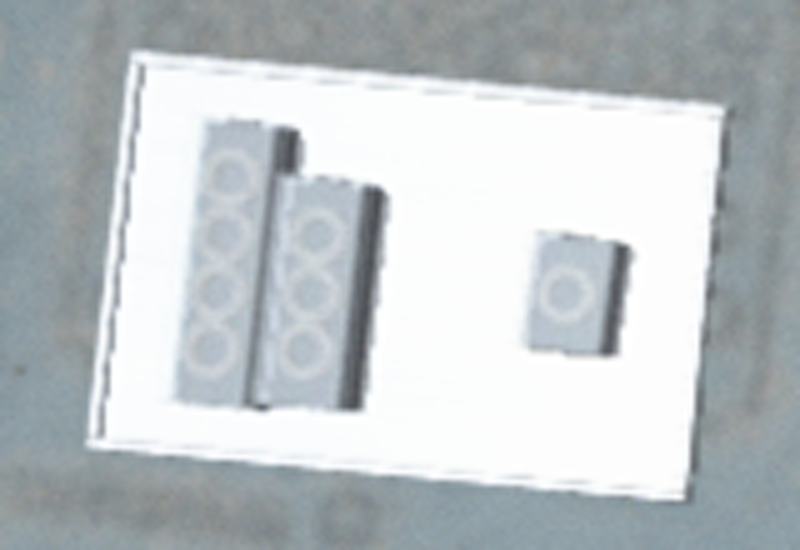

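Run:
```python
from h import *
d=np.mean([vision.get_image("top")[1] for _ in range(4)],0); v,u=np.nonzero(d>0); P=pts("top",np.c_[u,v],d[v,u])
for n,c,L in(("1",(.5505,.201),.05),("3",(.5502,.3283),.1),("4",(.5655,.372),.13)):
    y=np.radians(-5); q=(P[:,:2]-c)@np.array([[np.cos(y),-np.sin(y)],[np.sin(y),np.cos(y)]])
    s=(abs(q[:,0])<L/2)&(abs(q[:,1])<.017)&(P[:,2]>.02)&(P[:,2]<.06); A=np.c_[q[s],np.ones(s.sum())]; k=np.linalg.lstsq(A,P[s,2],rcond=None)[0]; print(n,s.sum(),k.round(4))
ctrl.job_done(); print(ctrl.sense()["time"])
```

```text
1 283 [-0.0051  0.0018  0.0329]
3 556 [-0.0003 -0.0003  0.033 ]
4 723 [-0.0025  0.0026  0.033 ]
the job is handed in; nothing more can be done
the job is handed in; nothing more can be done
```

I did the whole task and handed the job in at about 63 s of the 210 s allowed; the hand-in gives no verdict.

- **Cases present:** the one-, three- and four-race cases were there. The two-race case was absent.
- **Ring to 60:** I turned it from about 29° to about 59.5° and let it go. It still read about 59.5° after the last case was placed.
- **Viewing and laying down:** each case, shortest to longest, was held still and level for more than four seconds at the viewing pose, then laid gently in the tray. The highest force I read while setting one down was about 20 N.
- **Ring back to zero:** it reads about -0.25°. The separate marks give between -1.4° and +0.5°, so it is within the 3° limit.

**Last checks:**
- All three cases lie flat, with tilt under 0.006 rad and tops at 33 mm, inside the rim and released. The arm is clear of everything.
- The micrometer, marker and loose race have not moved beyond measuring noise, about 1 mm.

**What disagreed:**
- After being placed, the three-race case was knocked about 40 mm sideways in the tray. It now lies flat right beside the four-race case, and I left it there because it still meets the conditions.
- My first tilt check gave 0.2–0.6 rad for the two longer cases. I put that down to case sides and tray floor caught in their outlines. A second check on their top surfaces alone showed them flat.

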